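# Close two food tubs and stack them

### The arm

A 6-joint arm with a two-finger parallel gripper is mounted at the origin on a cart in front of the work surface, level with it; the furniture and walls round the work are solid. World frame = base frame: x ahead of the robot, y to its left, z up, the work surface at z = 0. Lengths are in mm, angles in rad, forces in N, time in s.
With the tool pointing down it reaches from about 350 to 775 mm from the base axis. Payload 7.3 kg.
Tool frame: the origin (TCP) lies at the very end of the fingers, on their centre line; the grasp point (between the pads) lies 19 mm behind it; z points along the fingers, y is the line along which they close (so a half turn about z gives the same grasp; the last joint's range is limited). The gripper opens to 92 mm and grips with 3 to 60 N. Pads are 19 mm wide; open, the fingers measure 130 mm over their backs; the gripper's body (75 mm by 190 mm) begins 47 mm behind the grasp point.
Start: joints at [1.19, 0.342, 1.524, -0, 1.275, -0.146], TCP at [122.124, 510.618, 226.741] pointing down, gripper open.
Joint ranges: [-2.53, 2.53], [-0.77, 2.02], [0.04, 2.7], [-1, 4.14], [0.28, 2.66], [-3.11, 3.11]. Speed limits (rad/s): [2.57, 2.57, 3.14, 3.14, 3.14, 3.14].

### API

Orientations are given as [roll, pitch, yaw] about the fixed x, y, z axes, in that order (R = Rz(yaw) Ry(pitch) Rx(roll)).
In Python, from plant import get_obs, optics, ticket, finder gives the robot as it stands.
- The arm moves only by the tool send_rows, never from a script. Its arguments are lists of equal length, an entry for each row: "offset": the shift along the tool's x, y, z scaled (see below), a list of three; "delta_rot": the turn, a rotation vector about the tool's x, y, z scaled (see below), a list of three. In form: {"offset": [[dx, dy, dz], ...], "delta_rot": [[rx, ry, rz], ...]}. A call has 1 to 8 rows; each row is the pose to reach, as a shift and turn from the pose commanded when the call began, along the tool's axes at that moment, turning the shorter way round; what a row does not reach only later rows make up. The controller multiplies each number of a shift by 120 mm and each number of a turn by 360 degrees. A row lasts 1/8 s, in which the tool goes at most 62.5 mm and 10.7 degrees, less where a joint would pass 70% of its speed; a pose out of reach is approached as far as the arm can. A call with a number of a shift or a turn outside -1 to 1 is refused whole. A call with a gripper value outside its range is refused whole. "grip" is the opening, from 0 (shut) to 1 (fully open), set as the call begins (left out, the last holds). The fingers move at their own pace and stop on an object; the grip force is fixed at half the most. Time passes only in rows, so rows that repeat a pose let the fingers close. It gives the time, the measured TCP pose, the force, the opening and the grip force at its end, in the units of the state.
- get_obs(): the state, without advancing time (a new reading comes with each control period).
- optics.capture(name): name is "scene" or "side" or "wrist"; returns the picture (480x640x3 uint8, red, green, blue); there is no depth.
- optics.get_calibration(name): a dict with "fx", "fy", "cx", "cy" (pixels), "k1" (the pictures are not rectified: a ray, as slopes to the right and down, at radius r is drawn at 1 + k1 r^2 times it, then the intrinsics apply), "world_from_camera" (4x4, takes a point from camera to world coordinates). Camera axes: x right, y down, z forward; pixel columns grow to the right and rows downward; lengths in mm; the calibration is good to about 2 mm. A picture is of the moment at which its call begins: read the wrist's pose just before it. get_calibration takes no time and is no camera call; for the wrist camera it gives the pose at the moment of the call.
- ticket.close_job(): hands the job in; it is judged then, once.
Trained networks look in the newest picture that a camera, given by its name, has taken for a name from the list of things; names that differ only in an ending like _2 or _b are one class to them, and where a whole thing is asked for, a point or a joint stands for the part that bears it (a point fixed in the world has none). Each returns a list of dicts, best first, with "confidence" (0 to 1); they miss things now and then, are a little off and sometimes report something else, mostly with a low value. They report only what shows in the picture. A call takes as long as a camera call. They do not tell look-alikes from the thing itself.
- finder.boxes_of(target, camera): "box" ([left, top, right, bottom] in pixels, round what is visible of it).
- finder.silhouettes(target, camera): "region" (480x640 bool, what is visible of it) and "box" ([left, top, right, bottom] in pixels, round what is visible of it).
- finder.pinpoint(target, camera): "uv" ([column, row] in pixels: a listed point, or the origin of a listed thing).
The state is a dict: "time": time; "joint_positions": joint angles; "dq": joint speeds; "tau": joint torques, N m; "tool_pos": TCP position; "tcp_rot": TCP orientation; "contact_force": force on the tool from outside, world axes, zero at the start; "moment": the same for the moment, N m; "grip_width": finger opening in mm; "finger_force": force on a finger pad.
Only numpy, scipy, OpenCV 4.12 (cv2) and the standard library are available. Lean on these libraries where they do the work, as an engineer would, in place of code of your own. Each camera call takes 0.05 s, during which the arm holds its last target. There are 200 camera calls.

### The job

Close both food tubs with the lids that fit them, pressing each lid down until it snaps home and sits level on the rim all round, and leave the closed small tub stacked squarely in the middle of the closed large tub, long side along long side, with the large tub standing on the table. Drop nothing, and leave the two tins and the shaker standing where they are.

Things in the scene. Friction and masses are not known exactly. Their poses are not given: they have to be found in the camera images.
- large_tub: Large open white plastic food tub, 180 (x) x 120 (y) x 70 mm high, walls 4 mm, loose, 0.6 kg, on the table. A 2 mm half-round bead runs inside the mouth, 7 mm below the rim. Origin: centre of the underside; z up. Same turned half round.
- small_tub: Small open white plastic food tub, 112 (x) x 64 (y) x 50 mm high, walls 4 mm, same bead, loose, 0.25 kg. Straight sides; can be gripped across its 64 mm also when closed (its lid is narrower). Origin: centre of the underside; z up. Same turned half round. Its place may be swapped with the shaker's.
- large_lid: Grey lid of the large tub, right way up on the table, 178 (x) x 118 (y) mm. Origin: centre of the plug's underside; z up; plug z 0-26, flange z 26-32 mm, flat top. Rubber strips round the plug hold it about 8 mm proud when laid on; a push of 8-20 N snaps it past the bead. Seated: origin 44 mm, top 76 mm above the tub's origin. Fits either way round.
- large_lid_grip (a point): Middle of the top of the large lid's grip bar, flush with the lid's top (z 32 mm of the lid). The bar, 14 mm wide (x), 14 mm high, runs along y across a recess 84 (x) x 60 (y) mm with its floor 29 mm below this point: pinch the bar along x, fingers in the recess. Axes as the lid's.
- small_lid: Grey lid of the small tub, lying right way up across the +x half of the large lid. Flange 110 (x) x 62 (y) mm, z 22-28 mm; plug z 0-22 with the same rubber strips; square knob 24 x 24 mm in the middle, z 28-46, pinch along x or y. Origin: centre of the plug's underside; z up. Stays 8 mm proud until pushed with 8-20 N. Seated: origin 28 mm above the small tub's. Fits either way round.
- tin_1: Low food tin, 75 mm across, 58 mm high, standing beside the large lid. Bystander. Origin: centre of the underside.
- tin_2: Tall food tin, 75 mm across, 110 mm high, standing beside the large lid; the two tins may change places (one past the lid's +x end, one past its -y side). Bystander. Origin: centre of the underside.
- shaker_0: Steel shaker with a side handle, 66 x 90 mm, 106 mm high. Bystander; may be swapped with the small tub. Origin: centre of the underside.
- fry_cutter: Fry cutter bolted to the table between the lids and the small tub, 518 (x) x 169 (y) mm; fixed, not part of the job, but in the way of straight paths. Origin: middle of its foot; its front gate, 125 mm wide, stands 222 mm high from 205 to 235 mm nearer the robot (x -235 to -205), its lever at the far end 500 mm high.
Not all that is in view belongs to the job. Leave any blue look-alike of the small_lid alone.

How it is judged:
By the outcome, as a careful person would: the job done as asked, in the order asked, and still so for the second after the job is handed in, with the robot touching nothing.
It also fails if it takes over 72 s, if anything falls off the work surface, if the arm or the gripper's body presses on something with over 40 N, if the wrist force passes 120 N, or if a joint passes its speed limit or range.

## Working session

There is one attempt and no reset: what is moved stays moved. The work goes in short steps, Python scripts to look and compute and a tool call to move; the robot and the scene stay as the last step left them, time stands still between calls to the robot, and variables do not carry over. Pictures are saved under pics/ and viewed, at most 10 in all, crops included, and the job is handed in when it is done.

Besides the shell and the picture viewer there is one more tool, called after ">>>" by a JSON object that holds its "op" and its "data". send_rows: Moves the arm, as the interface text tells. Its arguments: {"type":"object","properties":{"offset":{"type":"array"},"delta_rot":{"type":"array"},"grip":{"type":"number"}},"required":["offset","delta_rot"]}

```bash
ls; mkdir -p pics; python3 - <<'E'
from plant import get_obs, optics
import cv2,numpy as np
o=get_obs();print(o)
for n in ("scene","side"):
    im=optics.capture(n);cv2.imwrite(f"pics/{n}0.png",im[:,:,::-1])
    c=optics.get_calibration(n);print(n,c)
E
```

```text
pics
{'time': 0.0, 'joint_positions': array([ 1.18997647e+00,  3.42704349e-01,  1.52501378e+00, -1.41583021e-05,
        1.27543094e+00, -1.46018450e-01]), 'dq': array([-0.00011987,  0.00033503,  0.00042923, -0.0006436 ,  0.00042522,
        0.00215573]), 'tau': array([ 1.42017914e-03, -4.31245959e+01, -2.44210839e+01,  7.17996550e-02,
        5.60716668e-02, -1.13749738e-04]), 'tool_pos': array([121.97655779, 510.20501546, 226.0556451 ]), 'tcp_rot': array([-3.14005083e+00, -2.13064052e-04,  2.90679521e+00]), 'contact_force': array([0.26111652, 0.53786796, 0.39472871]), 'moment': array([-0.00080997,  0.00318294,  0.03305827]), 'finger_force': 0.0, 'grip_width': 91.66438398455416}
scene {'fx': 574.5443240688832, 'fy': 574.5443240688832, 'cx': 319.0148409774609, 'cy': 236.24716857181278, 'k1': -0.08682850384431894, 'world_from_camera': array([[ 8.87190454e-01, -2.73613123e-01,  3.71522485e-01,
        -4.72631177e+01],
       [-4.61359879e-01, -5.37115201e-01,  7.06154603e-01,
        -1.29208618e+03],
       [ 6.33720738e-03, -7.97899192e-01, -6.02757596e-01,
         1.05499335e+03],
       [ 0.00000000e+00,  0.00000000e+00,  0.00000000e+00,
         1.00000000e+00]])}
side {'fx': 446.1058335062993, 'fy': 446.1058335062993, 'cx': 316.4881308998795, 'cy': 239.67521122940377, 'k1': -0.07226244511715156, 'world_from_camera': array([[-9.91755936e-01, -8.01080566e-02,  1.00014309e-01,
         4.10578066e+02],
       [-1.27922802e-01,  5.73396521e-01, -8.09229378e-01,
         1.23587380e+03],
       [ 7.47793619e-03, -8.15352151e-01, -5.78917050e-01,
         1.01901445e+03],
       [ 0.00000000e+00,  0.00000000e+00,  0.00000000e+00,
         1.00000000e+00]])}
```

View pics/scene0.png

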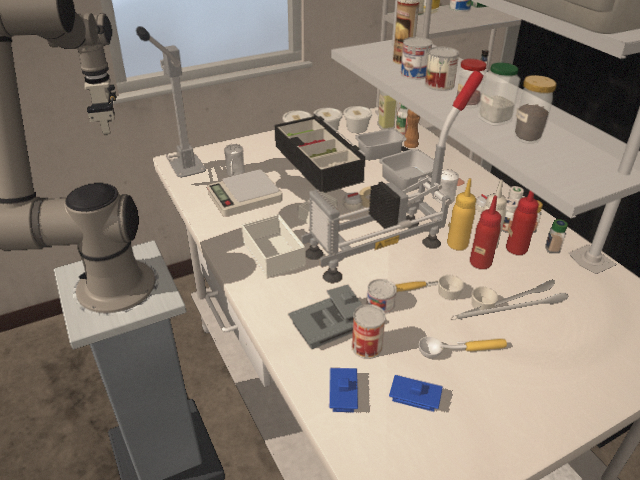

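View pics/side0.png

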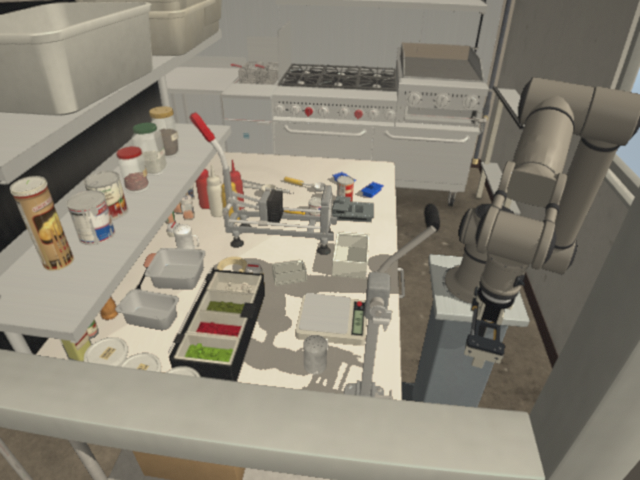

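The scene view shows the large lid at about (330,315) with the small grey lid on it at (350,300). The tins are at (380,295) and (368,330), the large tub at (277,243), and two blue look-alikes at (344,388) and (416,392). The small tub is hidden behind the cutter in the scene view; the side view shows it at about (290,272).

```bash
cat > h.py <<'E'
from plant import get_obs, optics, ticket, finder
import cv2, numpy as np
from scipy.spatial.transform import Rotation as R
def K(c): return np.array([[c["fx"],0,c["cx"]],[0,c["fy"],c["cy"]],[0,0,1.]])
def D(c): return np.array([c["k1"],0,0,0.])
def proj(c,P):
    T=np.linalg.inv(c["world_from_camera"]); P=np.atleast_2d(P).astype(float)
    return cv2.projectPoints(P,cv2.Rodrigues(T[:3,:3])[0],T[:3,3],K(c),D(c))[0][:,0]
def onplane(c,uv,z):
    p=cv2.undistortPoints(np.array(uv,float).reshape(-1,1,2),K(c),D(c))[:,0]
    W=c["world_from_camera"]; d=np.c_[p,np.ones(len(p))]@W[:3,:3].T; o=W[:3,3]
    return o+d*((z-o[2])/d[:,2])[:,None]
E
python3 - <<'E'
from h import *
for n in ("scene","side"):
    c=optics.get_calibration(n); optics.capture(n)
    for t,z in (("large_tub",0),("small_tub",0),("large_lid",0),("large_lid_grip",32),("small_lid",32),("tin_1",0),("tin_2",0),("shaker_0",0),("fry_cutter",0)):
        for d in finder.pinpoint(t,n)[:3]:
            print(n,t,round(d["confidence"],2),np.round(d["uv"]),np.round(onplane(c,d["uv"],z)[0,:2]))
print(get_obs()["time"])
E
```

```text
scene large_tub 0.73 [273. 254.] [443. -71.]
scene small_tub 0.75 [319. 216.] [653.  39.]
scene small_tub 0.26 [382. 303.] [ 616. -393.]
scene large_lid 0.83 [331. 322.] [ 463. -393.]
scene large_lid_grip 0.67 [334. 315.] [ 466. -401.]
scene small_lid 0.9 [345. 305.] [ 508. -383.]
scene small_lid 0.86 [345. 392.] [ 374. -619.]
scene small_lid 0.75 [411. 398.] [ 492. -701.]
scene tin_1 0.88 [382. 304.] [ 614. -397.]
scene tin_1 0.86 [367. 347.] [ 500. -508.]
scene tin_2 0.88 [382. 304.] [ 614. -397.]
scene tin_2 0.86 [367. 347.] [ 500. -508.]
scene shaker_0 0.63 [235. 175.] [504. 401.]
side large_tub 0.65 [347. 262.] [456. -65.]
side small_tub 0.62 [288. 276.] [657.  47.]
side large_lid 0.65 [353. 215.] [ 454. -390.]
side large_lid_grip 0.81 [356. 208.] [ 446. -394.]
side small_lid 0.66 [341. 210.] [ 508. -375.]
side small_lid 0.44 [341. 184.] [ 525. -606.]
side tin_1 0.77 [343. 199.] [ 508. -519.]
side tin_1 0.65 [318. 212.] [ 604. -393.]
side tin_2 0.77 [343. 199.] [ 508. -519.]
side tin_2 0.65 [318. 212.] [ 604. -393.]
side shaker_0 0.64 [317. 365.] [507. 422.]
1.1
```

```bash
python3 - <<'E'
from h import *
s=optics.get_calibration("scene");d=optics.get_calibration("side");w=optics.get_calibration("wrist")
o=get_obs();T=np.eye(4);T[:3,:3]=R.from_euler("xyz",o["tcp_rot"]).as_matrix();T[:3,3]=o["tool_pos"]
print("cam in tool",np.round(np.linalg.inv(T)@w["world_from_camera"],3),w["fx"])
def tri(a,b):
    A=[];B=[]
    for c,uv in((s,a),(d,b)):
        p=onplane(c,[uv],0)[0];q=c["world_from_camera"][:3,3];v=(p-q)/np.linalg.norm(p-q)
        M=np.eye(3)-np.outer(v,v);A.append(M);B.append(M@q)
    return np.round(np.linalg.lstsq(np.vstack(A),np.hstack(B),rcond=None)[0])
print("ball",tri((141,33),(432,217)))
print("post base",onplane(s,[(187,165)],0),"post top",tri((172,62),(378,285)))
print("gate top L/R scene z222",onplane(s,[(310,195),(334,190)],222))
print("feet",onplane(s,[(332,275),(432,243),(330,205)],0), onplane(d,[(323,256),(236,242)],0))
print("lever tip",tri((468,90),(202,128)))
print("scale",onplane(s,[(210,190),(243,210),(282,195),(250,172)],20))
E
```

```text
cam in tool [[ 1.00000e-03 -9.57000e-01 -2.92000e-01  7.82870e+01]
 [ 1.00000e+00  1.00000e-03 -0.00000e+00 -6.64000e-01]
 [ 0.00000e+00 -2.92000e-01  9.57000e-01 -1.57949e+02]
 [ 0.00000e+00  0.00000e+00  0.00000e+00  1.00000e+00]] 399.49027753631526
ball [269. 440. 530.]
post base [[372.02293574 547.07835635   0.        ]] post top [366. 517. 400.]
gate top L/R scene z222 [[ 528.75368492 -143.90097313  222.        ]
 [ 597.55055322 -151.08932925  222.        ]]
feet [[ 552.37850453 -232.23504284    0.        ]
 [ 891.06100909 -240.77625406    0.        ]
 [ 713.70959242   78.56158671    0.        ]] [[ 5.48875940e+02 -8.69514411e+01  0.00000000e+00]
 [ 8.96885788e+02 -1.29310649e+02 -1.13686838e-13]]
lever tip [ 991. -178.  445.]
scale [[383.74008541 314.4405894   20.        ]
 [439.06284116 153.18150764  20.        ]
 [586.01139181 176.47304971  20.        ]
 [547.39386054 362.63058275  20.        ]]
```

```bash
cat >> h.py <<'E'
def pose(o=None):
    o=o or get_obs(); return np.array(o["tool_pos"]),R.from_euler("xyz",o["tcp_rot"])
def plan(wps,slow=1.0,start=None):
    """wps: (x,y,z,yaw) tool-down targets; prints calls with offsets and turn in the tool's units, and rows"""
    p,r=start or pose()
    for x,y,z,yaw in wps:
        q=np.array([x,y,z],float); rt=R.from_euler("xyz",[np.pi,0,yaw])
        rv=(r.inv()*rt).as_rotvec(); d=r.inv().apply(q-p)
        n=int(np.ceil(max(np.abs(d).max()/119,1))); p0,r0=p,r
        for i in range(n):
            pe=p0+(q-p0)*(i+1)/n; re=r0*R.from_rotvec(rv*(i+1)/n)
            o=r.inv().apply(pe-p)/120; a=(r.inv()*re).as_rotvec()/(2*np.pi)
            rows=int(np.ceil(max(np.linalg.norm(o*120)/62.5*slow,np.abs(a).max()*360/10.7)))
            print("  off",np.round(o,3).tolist(),"rot",np.round(a,3).tolist(),"rows",rows)
            p,r=pe,re
        print("-> wp",x,y,z,round(yaw,3))
E
python3 - <<'E'
from h import *
plan([(87,365,300,2.907),(265,265,320,2.356),(420,60,380,1.571)])
E
```

```text
off [0.001, -0.624, -0.305] rot [0.0, -0.0, -0.0] rows 2
  off [0.001, -0.624, -0.305] rot [0.0, -0.0, -0.0] rows 2
-> wp 87 365 300 2.907
  off [-0.818, -0.233, -0.083] rot [0.0, -0.0, 0.044] rows 2
  off [-0.851, -0.001, -0.083] rot [0.0, -0.0, 0.044] rows 2
-> wp 265 265 320 2.356
  off [-0.707, -0.098, -0.167] rot [0.0, -0.0, 0.042] rows 2
  off [-0.708, 0.088, -0.167] rot [-0.0, -0.0, 0.042] rows 2
  off [-0.661, 0.268, -0.167] rot [0.0, -0.0, 0.042] rows 2
-> wp 420 60 380 1.571
```

>>> {"op": "send_rows", "data": {"offset": [[0,-0.62,-0.3],[0,-0.62,-0.3],[0,-0.62,-0.3]], "delta_rot": [[0,0,0],[0,0,0],[0,0,0]]}}

```text
time: 1.48
tool_pos: [104.8, 438.0, 263.7]
tcp_rot: [3.139, 0.0, 2.907]
contact_force: [-0.2, -0.3, -1.3]
grip_width: 91.5
finger_force: 0.0
```

>>> {"op": "send_rows", "data": {"offset": [[0,-0.62,-0.3],[0,-0.62,-0.3],[0,-0.62,-0.3]], "delta_rot": [[0,0,0],[0,0,0],[0,0,0]]}}

```text
time: 1.85
tool_pos: [87.7, 366.3, 299.2]
tcp_rot: [3.139, 0.0, 2.906]
contact_force: [0.1, 1.1, 1.0]
grip_width: 91.9
finger_force: 0.0
```

>>> {"op": "send_rows", "data": {"offset": [[-0.82,-0.23,-0.08],[-0.82,-0.23,-0.08]], "delta_rot": [[0,0,0.044],[0,0,0.044]]}}

```text
time: 2.1
tool_pos: [178.4, 316.5, 307.9]
tcp_rot: [-3.142, 0.0, 2.628]
contact_force: [0.2, 1.8, -0.3]
grip_width: 91.9
finger_force: 0.0
```

>>> {"op": "send_rows", "data": {"offset": [[-0.85,0,-0.08],[-0.85,0,-0.08],[-0.85,0,-0.08]], "delta_rot": [[0,0,0.044],[0,0,0.044],[0,0,0.044]]}}

```text
time: 2.48
tool_pos: [268.5, 265.9, 317.1]
tcp_rot: [-3.141, 0.0, 2.349]
contact_force: [-0.9, 0.4, 0.9]
grip_width: 91.9
finger_force: 0.0
```

>>> {"op": "send_rows", "data": {"offset": [[-0.71,-0.1,-0.17],[-0.71,-0.1,-0.17]], "delta_rot": [[0,0,0.041],[0,0,0.041]]}}

```text
time: 2.72
tool_pos: [318.5, 197.2, 338.2]
tcp_rot: [-3.142, -0.0, 2.094]
contact_force: [-0.1, 0.6, 0.3]
grip_width: 91.6
finger_force: 0.0
```

>>> {"op": "send_rows", "data": {"offset": [[-0.71,0.09,-0.17],[-0.71,0.09,-0.17]], "delta_rot": [[0,0,0.041],[0,0,0.041]]}}

```text
time: 2.98
tool_pos: [371.1, 128.4, 358.6]
tcp_rot: [3.141, -0.0, 1.835]
contact_force: [0.6, 0.4, 0.1]
grip_width: 91.9
finger_force: 0.0
```

>>> {"op": "send_rows", "data": {"offset": [[-0.66,0.27,-0.17],[-0.66,0.27,-0.17],[-0.66,0.27,-0.17]], "delta_rot": [[0,0,0.042],[0,0,0.042],[0,0,0.042]]}}

```text
time: 3.35
tool_pos: [422.8, 61.3, 378.2]
tcp_rot: [-3.14, -0.001, 1.574]
contact_force: [0.5, -0.1, -0.2]
grip_width: 91.7
finger_force: 0.0
```

```bash
cat >> h.py <<'E'
def look(name,targets,z,save=None):
    c=optics.get_calibration(name); im=optics.capture(name)
    if save: cv2.imwrite(f"pics/{save}.png",im[:,:,::-1]); np.savez(f"pics/{save}.npz",im=im,**c)
    for t,zz in zip(targets,z):
        for d in finder.pinpoint(t,name)[:2]:
            print(t,round(d["confidence"],2),np.round(d["uv"],1),np.round(onplane(c,d["uv"],zz)[0,:2],1))
    return im,c
E
python3 - <<'E'
from h import *
print(pose()[0],get_obs()["tcp_rot"])
look("wrist",("large_tub","small_tub"),(0,0),"w1")
E
```

```text
[422.79800053  61.25973752 378.23071248] [-3.14039175e+00 -5.06448791e-04  1.57436251e+00]
large_tub 0.71 [328.3 270.3] [441.  -73.4]
small_tub 0.83 [483.7 191.3] [654.   43.5]
```

View pics/w1.png

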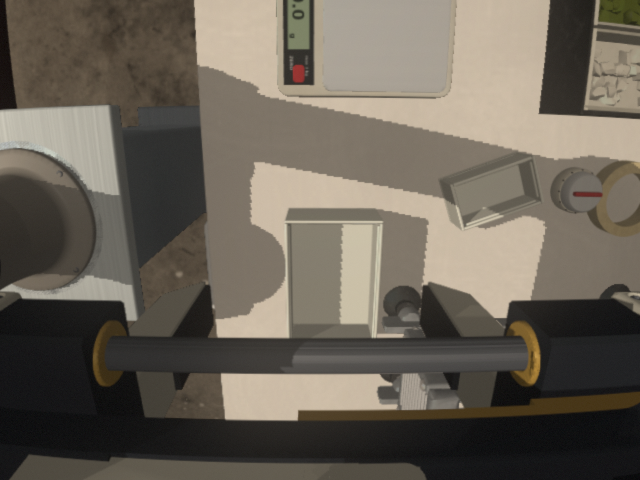

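The wrist view shows the large tub with its long side along world y, rim corners near (287,220) and (381,220). The small tub is turned about 20°, centred near (490,190). Next I take fuller views of the tub and then of the lids.

>>> {"op": "send_rows", "data": {"offset": [[-0.98,0.08,0],[-0.98,0.08,0],[-0.98,0.08,0]], "delta_rot": [[0,0,0],[0,0,0],[0,0,0]]}}

```text
time: 3.88
tool_pos: [431.5, -57.8, 378.5]
tcp_rot: [-3.141, 0.0, 1.572]
contact_force: [-0.7, -0.0, -0.4]
grip_width: 92.1
finger_force: 0.0
```

>>> {"op": "send_rows", "data": {"offset": [[-0.98,0.08,0],[-0.98,0.08,0],[-0.98,0.08,0],[-0.98,0.08,0]], "delta_rot": [[0,0,0],[0,0,0],[0,0,0],[0,0,0]]}}

```text
time: 4.38
tool_pos: [441.9, -172.0, 379.0]
tcp_rot: [-3.142, -0.001, 1.577]
contact_force: [0.1, 0.5, 0.7]
grip_width: 91.8
finger_force: 0.0
```

```bash
python3 - <<'E'
from h import *
print(pose()[0],get_obs()["tcp_rot"])
look("wrist",("large_tub","small_tub"),(0,0),"w2")
E
```

```text
[ 441.88217303 -171.95214803  379.01806426] [-3.14152571e+00 -1.15219049e-03  1.57657852e+00]
large_tub 0.93 [317.9  98.4] [444.  -70.7]
small_tub 0.73 [484.7   4.8] [651.7  48.1]
```

>>> {"op": "send_rows", "data": {"offset": [[-0.98,0.08,0],[-0.98,0.08,0]], "delta_rot": [[0,0,0],[0,0,0]]}}

```text
time: 4.78
tool_pos: [452.5, -291.1, 379.9]
tcp_rot: [3.14, 0.001, 1.578]
contact_force: [1.0, 0.6, 0.1]
grip_width: 91.9
finger_force: 0.0
```

>>> {"op": "send_rows", "data": {"offset": [[-0.98,0.08,0],[-0.98,0.08,0]], "delta_rot": [[0,0,0],[0,0,0]]}}

```text
time: 5.03
tool_pos: [462.6, -409.6, 379.4]
tcp_rot: [3.141, 0.0, 1.576]
contact_force: [-0.4, -0.1, 1.0]
grip_width: 91.9
finger_force: 0.0
```

>>> {"op": "send_rows", "data": {"offset": [[-0.75,0.08,0],[-0.75,0.08,0],[-0.75,0.08,0],[-0.75,0.08,0]], "delta_rot": [[0,0,0],[0,0,0],[0,0,0],[0,0,0]]}}

```text
time: 5.52
tool_pos: [472.6, -497.3, 379.5]
tcp_rot: [3.141, -0.0, 1.576]
contact_force: [0.5, 0.3, 0.8]
grip_width: 91.9
finger_force: 0.0
```

```bash
python3 - <<'E'
from h import *
print(pose()[0],get_obs()["tcp_rot"])
look("wrist",("large_lid","large_lid_grip","small_lid","tin_1"),(0,32,32,0),"w3")
a=cv2.imread("pics/w2.png");b=cv2.imread("pics/w3.png")
cv2.imwrite("pics/w23.png",np.hstack([a[:360,200:560],b[:360,150:590]]))
E
```

```text
[ 472.64739235 -497.31626546  379.47096922] [ 3.14123097e+00 -3.24212894e-04  1.57649260e+00]
large_lid 0.71 [306.1 100. ] [ 459.8 -398.4]
large_lid_grip 0.76 [300.2  99.7] [ 453.4 -399.3]
small_lid 0.89 [245.8 252.9] [ 379.5 -595.7]
small_lid 0.65 [339.6  93.8] [ 500.9 -392.1]
tin_1 0.9 [422.5  99.1] [ 610.2 -395.1]
tin_1 0.79 [334.5 186.8] [ 498.3 -511.1]
```

View pics/w23.png

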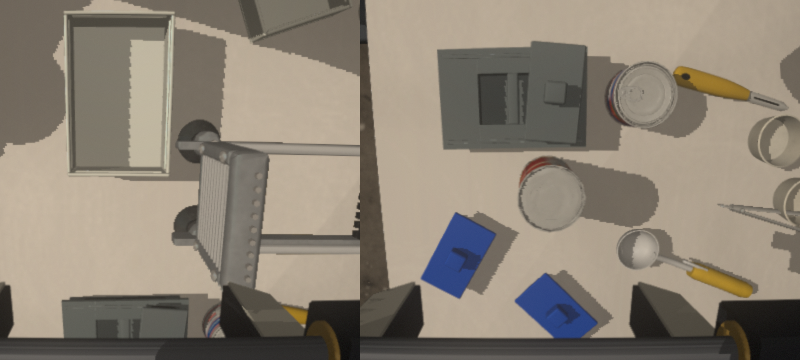

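Three things could be the small_lid in the w3 crop: grey at (558,93) and blue at (459,255) and (557,310). The grey one, lying across the +x half of the large lid, fits the description. The blue two are the look-alikes. I fit the poses now and confirm with one enlarged crop.

```bash
cat >> h.py <<'E'
from scipy.optimize import least_squares
def rect(a,b,z,n=60):
    c=np.array([[-a,-b],[a,-b],[a,b],[-a,b],[-a,-b]])/2; t=np.linspace(0,1,n,endpoint=False)[:,None]
    return np.c_[np.vstack([c[i]*(1-t)+c[i+1]*t for i in range(4)]),np.full(4*n,z)]
M={"large_tub":np.vstack([rect(180,120,70),rect(172,112,70)]),
 "small_tub":np.vstack([rect(112,64,50),rect(104,56,50)]),
 "large_lid":np.vstack([rect(178,118,32),rect(84,60,32,30),rect(14,60,32,20)]),
 "small_lid":np.vstack([rect(110,62,28),rect(24,24,46,25)]),
 "small_lid_knob":rect(24,24,46,25)}
def place(m,x,z0):
    c,s=np.cos(x[2]),np.sin(x[2]); return m@np.array([[c,s,0],[-s,c,0],[0,0,1]])+[x[0],x[1],z0]
def fit(name,save,x0,z0=0,draw=None):
    f=np.load(f"pics/{save}.npz"); im=f["im"]; c={k:f[k] for k in f.files if k!="im"}
    g=cv2.cvtColor(im,cv2.COLOR_RGB2GRAY); e=cv2.Canny(cv2.GaussianBlur(g,(0,0),1),25,60)
    e[295:]=0
    dt=cv2.distanceTransform(255-e,cv2.DIST_L2,5)
    def res(x):
        uv=proj(c,place(M[name],x*[1,1,.01],z0)).astype(np.float32)
        d=cv2.remap(dt,uv[:,:1],uv[:,1:],cv2.INTER_LINEAR,borderValue=8)[:,0]; return np.minimum(d,12)
    best=None
    for dx in(-6,0,6):
        for dy in(-6,0,6):
            s=least_squares(res,np.array([x0[0]+dx,x0[1]+dy,x0[2]*100]),loss="soft_l1",f_scale=1,diff_step=1e-3)
            if best is None or s.cost<best.cost: best=s
    x=best.x*[1,1,.01]; print(name,save,np.round(x,3),"cost",round(best.cost,1),"med px",round(float(np.median(res(best.x))),2))
    if draw is not None:
        for u,v in proj(c,place(M[name],x,z0)): cv2.circle(draw,(int(round(u*4)),int(round(v*4))),1,(0,0,255),-1)
    return x
E
python3 - <<'E'
from h import *
im=cv2.imread("pics/w3.png");D4=cv2.resize(im,None,fx=4,fy=4,interpolation=cv2.INTER_NEAREST)
fit("small_lid","w3",(503,-390,np.pi/2-.05),32,D4)
fit("small_lid_knob","w3",(503,-390,np.pi/2-.05),32)
fit("large_lid","w3",(458,-393,0.02),0,D4)
cv2.imwrite("pics/f3.png",D4[100:680,860:1660])
im=cv2.imread("pics/w2.png");D4=cv2.resize(im,None,fx=4,fy=4)
fit("large_tub","w2",(446,-70,np.pi/2),0,D4)
fit("large_tub","w1",(446,-70,np.pi/2),0)
fit("small_tub","w1",(652,46,.35),0)
E
```

```text
small_lid w3 [ 503.905 -393.926    1.496] cost 578.5 med px 0.94
small_lid_knob w3 [ 526.344 -396.788    1.538] cost 26.8 med px 0.41
large_lid w3 [ 4.56379e+02 -3.97521e+02  3.50000e-02] cost 618.6 med px 0.64
large_tub w2 [443.312 -74.573   1.572] cost 238.1 med px 0.56
large_tub w1 [443.397 -70.533   1.57 ] cost 2507.2 med px 2.65
small_tub w1 [6.4665e+02 5.2285e+01 3.6700e-01] cost 348.1 med px 0.94
```

View pics/f3.png

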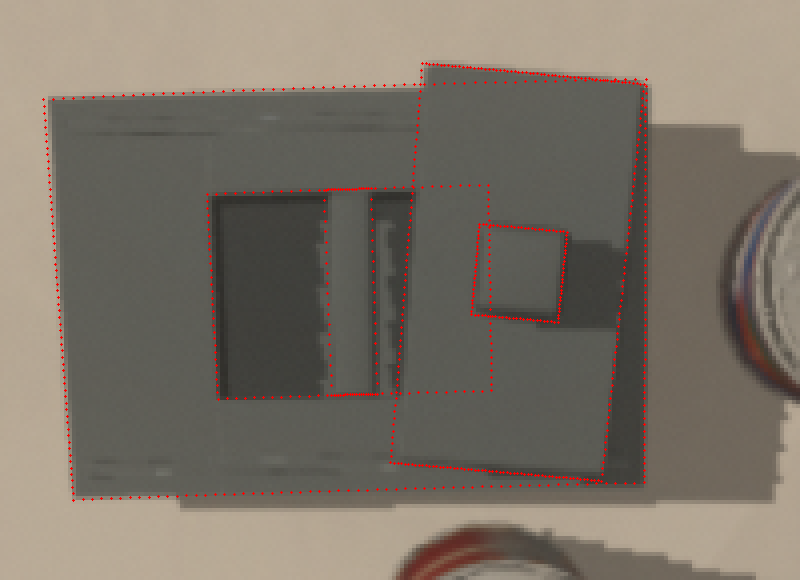

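The crop confirms it: the outlines sit well on the grey small lid (knob at (520,273) in the crop) and on the large lid. Next I check the gate's position, which matters for stacking.

```bash
python3 - <<'E'
from h import *
f=np.load("pics/w2.npz");c={k:f[k] for k in f.files if k!="im"}
print(c["world_from_camera"][:3,3])
for z in(0,30,222):print(z,np.round(onplane(c,[(405,143),(430,140),(468,152),(420,280),(455,290),(398,200)],z)[:,:2]))
d=cv2.imread("pics/w2.png");D=cv2.resize(d[90:310,350:560],None,fx=2.7,fy=2.7,interpolation=cv2.INTER_CUBIC)
x0=(758,-160)
for x0,col in(((758,-160,0),(0,0,255)),):
  for zz in(222,):
    for u,v in proj(c,place(np.array([[a,b,zz] for a in(-235,-205) for b in np.linspace(-62.5,62.5,40)]),x0,0)):
        cv2.circle(D,(int((u-350)*2.7),int((v-90)*2.7)),1,col,-1)
cv2.imwrite("pics/gate.png",D)
E
```

```text
[442.08545194 -93.88582822 537.05099456]
0 [[ 560. -126.]
 [ 593. -121.]
 [ 646. -136.]
 [ 595. -321.]
 [ 650. -337.]
 [ 555. -203.]]
30 [[ 553. -124.]
 [ 584. -120.]
 [ 635. -134.]
 [ 587. -309.]
 [ 638. -324.]
 [ 549. -197.]]
222 [[ 511. -113.]
 [ 531. -110.]
 [ 562. -119.]
 [ 532. -227.]
 [ 564. -237.]
 [ 508. -158.]]
```

View pics/gate.png

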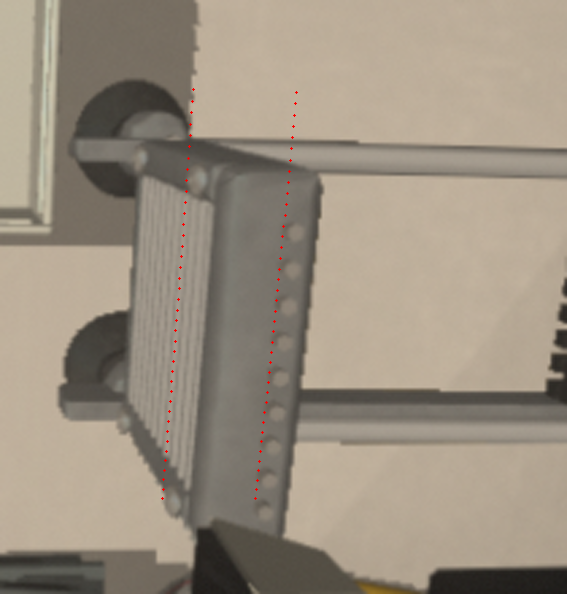

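The gate top spans about x 530–561, y -245 to -120 mm, so the stacking posture just clears it. Now I plan the small-lid pick.

```bash
python3 - <<'E'
from h import *
plan([(504,-394,280,1.496),(504,-394,90,1.496)])
E
```

```text
off [0.864, 0.269, 0.834] rot [0.0, 0.0, 0.013] rows 3
-> wp 504 -394 280 1.496
  off [0.0, -0.0, 0.792] rot [-0.0, 0.0, 0.0] rows 2
  off [0.0, -0.0, 0.792] rot [-0.0, 0.0, 0.0] rows 2
-> wp 504 -394 90 1.496
```

>>> {"op": "send_rows", "data": {"offset": [[0.864,0.269,0.83],[0.864,0.269,0.83],[0.864,0.269,0.83]], "delta_rot": [[0,0,0.013],[0,0,0.013],[0,0,0.013]]}}

```text
time: 6.15
tool_pos: [503.4, -390.9, 277.0]
tcp_rot: [-3.138, -0.004, 1.496]
contact_force: [0.5, -0.7, 0.9]
grip_width: 92.0
finger_force: 0.0
```

>>> {"op": "send_rows", "data": {"offset": [[0,0,0.79],[0,0,0.79]], "delta_rot": [[0,0,0],[0,0,0]]}}

```text
time: 6.4
tool_pos: [503.0, -393.2, 182.3]
tcp_rot: [-3.139, -0.002, 1.494]
contact_force: [0.3, 0.0, -0.5]
grip_width: 91.8
finger_force: 0.0
```

>>> {"op": "send_rows", "data": {"offset": [[0,0,0.79],[0,0,0.79],[0,0,0.79],[0,0,0.79]], "delta_rot": [[0,0,0],[0,0,0],[0,0,0],[0,0,0]]}}

```text
time: 6.9
tool_pos: [504.6, -395.7, 92.0]
tcp_rot: [3.139, 0.002, 1.493]
contact_force: [-0.1, 0.8, 0.6]
grip_width: 91.9
finger_force: 0.0
```

```bash
python3 - <<'E'
from h import *
print(pose()[0])
plan([(504,-394,63,1.496)])
E
```

```text
[ 504.63464549 -395.71431246   91.9958781 ]
  off [0.014, -0.007, 0.242] rot [0.0, 0.0, -0.0] rows 1
-> wp 504 -394 63 1.496
```

>>> {"op": "send_rows", "data": {"offset": [[0.014,-0.007,0.24],[0.014,-0.007,0.24],[0.014,-0.007,0.24]], "delta_rot": [[0,0,0],[0,0,0],[0,0,0]]}}

```text
time: 7.28
tool_pos: [503.9, -394.1, 63.2]
tcp_rot: [3.139, 0.002, 1.493]
contact_force: [0.7, 0.9, 0.4]
grip_width: 91.9
finger_force: 0.0
```

>>> {"op": "send_rows", "data": {"offset": [[0,0,0],[0,0,0],[0,0,0],[0,0,0],[0,0,0]], "delta_rot": [[0,0,0],[0,0,0],[0,0,0],[0,0,0],[0,0,0]], "grip": 0}}

```text
time: 7.9
tool_pos: [503.0, -393.3, 61.0]
tcp_rot: [-3.142, -0.0, 1.493]
contact_force: [-0.1, 0.0, 0.6]
grip_width: 46.3
finger_force: 0.0
```

>>> {"op": "send_rows", "data": {"offset": [[0,0,0],[0,0,0],[0,0,0],[0,0,0]], "delta_rot": [[0,0,0],[0,0,0],[0,0,0],[0,0,0]]}}

```text
time: 8.4
tool_pos: [503.1, -393.3, 61.1]
tcp_rot: [3.141, -0.0, 1.493]
contact_force: [0.4, -0.2, -0.2]
grip_width: 23.9
finger_force: 30.0
```

>>> {"op": "send_rows", "data": {"offset": [[0,0,-0.2],[0,0,-0.5],[0,0,-0.8],[0,0,-0.8]], "delta_rot": [[0,0,0],[0,0,0],[0,0,0],[0,0,0]]}}

```text
time: 8.9
tool_pos: [504.2, -394.5, 160.2]
tcp_rot: [3.137, 0.004, 1.493]
contact_force: [-0.4, 0.4, -1.3]
grip_width: 23.6
finger_force: 30.0
```

```bash
python3 - <<'E'
from h import *
o=get_obs();print(o["tool_pos"],o["tcp_rot"],o["grip_width"],o["finger_force"])
plan([(500,-370,330,1.2),(470,-100,330,.9),(560,20,330,.7)])
E
```

```text
[ 504.17484124 -394.45206438  160.19650276] [3.13689729 0.00392628 1.49316411] 23.63262816391861 29.989892542362213
  off [0.097, -0.022, -0.708] rot [0.0, 0.0, 0.023] rows 2
  off [0.094, -0.038, -0.708] rot [0.0, 0.0, 0.023] rows 2
-> wp 500 -370 330 1.2
  off [0.669, -0.349, -0.0] rot [0.0, -0.0, 0.016] rows 2
  off [0.631, -0.414, -0.0] rot [0.0, -0.0, 0.016] rows 2
  off [0.586, -0.475, -0.0] rot [0.0, -0.0, 0.016] rows 2
-> wp 470 -100 330 0.9
  off [0.625, -0.017, -0.0] rot [-0.0, -0.0, 0.016] rows 2
  off [0.62, -0.079, -0.0] rot [0.0, -0.0, 0.016] rows 2
-> wp 560 20 330 0.7
```

>>> {"op": "send_rows", "data": {"offset": [[0.09,-0.02,-0.71],[0.09,-0.02,-0.71]], "delta_rot": [[0,0,0.023],[0,0,0.023]]}}

```text
time: 9.15
tool_pos: [501.9, -382.5, 244.3]
tcp_rot: [3.139, 0.001, 1.347]
contact_force: [0.9, -0.2, -1.2]
grip_width: 23.6
finger_force: 30.0
```

>>> {"op": "send_rows", "data": {"offset": [[0.09,-0.04,-0.71],[0.09,-0.04,-0.71]], "delta_rot": [[0,0,0.023],[0,0,0.023]]}}

```text
time: 9.4
tool_pos: [499.6, -370.8, 330.0]
tcp_rot: [3.138, 0.001, 1.203]
contact_force: [0.4, -0.9, -1.1]
grip_width: 23.7
finger_force: 30.0
```

>>> {"op": "send_rows", "data": {"offset": [[0.67,-0.35,0],[0.67,-0.35,0]], "delta_rot": [[0,0,0.022],[0,0,0.022]]}}

```text
time: 9.65
tool_pos: [488.2, -278.3, 326.3]
tcp_rot: [-3.139, -0.001, 1.065]
contact_force: [0.2, -1.2, -0.7]
grip_width: 23.8
finger_force: 30.0
```

>>> {"op": "send_rows", "data": {"offset": [[0.63,-0.41,0],[0.63,-0.41,0]], "delta_rot": [[0,0,0.022],[0,0,0.022]]}}

```text
time: 9.9
tool_pos: [481.5, -187.9, 326.2]
tcp_rot: [-3.139, -0.0, 0.928]
contact_force: [0.1, -0.2, -1.7]
grip_width: 23.9
finger_force: 30.0
```

>>> {"op": "send_rows", "data": {"offset": [[0.59,-0.48,0],[0.59,-0.48,0],[0.59,-0.48,0]], "delta_rot": [[0,0,0.022],[0,0,0.022],[0,0,0.022]]}}

```text
time: 10.28
tool_pos: [478.2, -97.6, 326.5]
tcp_rot: [-3.14, 0.001, 0.793]
contact_force: [-0.2, -0.3, -0.9]
grip_width: 23.5
finger_force: 30.0
```

```bash
python3 - <<'E'
from h import *
o=get_obs();print(o["tool_pos"],o["tcp_rot"],o["grip_width"],o["finger_force"])
plan([(535,5,330,.38)])
E
```

```text
[478.19876484 -97.6379169  326.49819028] [-3.13971963e+00  5.37489607e-04  7.92533543e-01] 23.534091118151093 29.990240335464478
  off [0.941, -0.263, -0.029] rot [-0.0, 0.0, 0.066] rows 3
-> wp 535 5 330 0.38
```

>>> {"op": "send_rows", "data": {"offset": [[0.94,-0.26,-0.03],[0.94,-0.26,-0.03],[0.94,-0.26,-0.03],[0.94,-0.26,-0.03],[0.94,-0.26,-0.03]], "delta_rot": [[0,0,0.066],[0,0,0.066],[0,0,0.066],[0,0,0.066],[0,0,0.066]]}}

```text
time: 10.9
tool_pos: [535.8, 1.4, 330.5]
tcp_rot: [-3.141, 0.001, 0.375]
contact_force: [-0.1, -0.3, -1.6]
grip_width: 23.7
finger_force: 30.0
```

```bash
python3 - <<'E'
from h import *
print(pose()[0],get_obs()["tcp_rot"])
im,c=look("wrist",("small_tub",),(0,),"w4")
D4=cv2.resize(im[:,:,::-1],None,fx=4,fy=4)
x=fit("small_tub","w4",(648,49,.37),0,D4)
u,v=proj(c,[[x[0],x[1],50]])[0];u,v=int(u*4),int(v*4);print(u/4,v/4)
cv2.imwrite("pics/f4.png",cv2.resize(D4,(800,600))[:600])
cv2.imwrite("pics/f4.png",D4[max(0,v-300):max(0,v-300)+600,u-400:u+400])
E
```

```text
[535.79890468   1.3885714  330.48042199] [-3.14126973e+00  1.08499592e-03  3.74954507e-01]
small_tub 0.81 [313.7  75.1] [651.9  49. ]
small_tub w4 [6.53054e+02 4.70190e+01 3.63000e-01] cost 441.2 med px 0.72
315.5 69.75
```

View pics/f4.png

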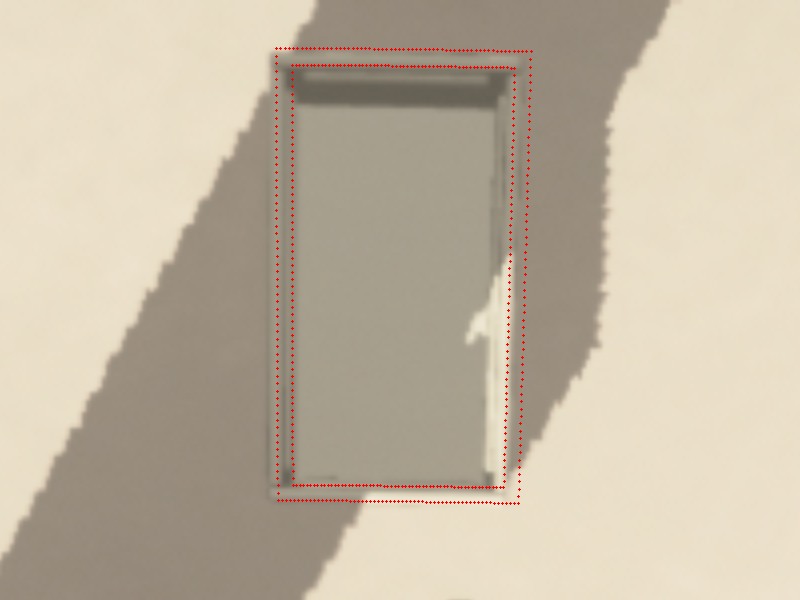

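The small tub is at crop (397,275). The fit sits about 1 px to the right, so I refine it with a gradient-based fit.

```bash
cat >> h.py <<'E'
from scipy.optimize import minimize
def refine(name,save,x0,z0=0,sig=0.8):
    f=np.load(f"pics/{save}.npz"); c={k:f[k] for k in f.files if k!="im"}
    g=cv2.GaussianBlur(cv2.cvtColor(f["im"],cv2.COLOR_RGB2GRAY),(0,0),sig).astype(np.float32)
    gx,gy=cv2.Sobel(g,cv2.CV_32F,1,0),cv2.Sobel(g,cv2.CV_32F,0,1); m=M[name]
    def cost(x):
        x=np.array(x)*[1,1,.01]; uv=proj(c,place(m,x,z0)).astype(np.float32)
        t=np.roll(uv,-1,0)-uv; t/=np.linalg.norm(t,axis=1,keepdims=True)+1e-9
        s=lambda a:cv2.remap(a,uv[:,:1],uv[:,1:],cv2.INTER_LINEAR)[:,0]
        return -np.mean(np.minimum(np.abs(s(gx)*-t[:,1]+s(gy)*t[:,0]),60))
    best=min((minimize(cost,[x0[0]+a,x0[1]+b,x0[2]*100+r],method="Nelder-Mead",options=dict(initial_simplex=None,xatol=.02,fatol=1e-3))
        for a in(-2,0,2) for b in(-2,0,2) for r in(-1.5,1.5)),key=lambda s:s.fun)
    x=best.x*[1,1,.01]; print("refine",name,save,np.round(x,3),round(best.fun,2)); return x
E
python3 - <<'E'
from h import *
for s in(.6,1.2): refine("small_tub","w4",(653,48,.36),0,s)
for s in(.6,1.2): refine("large_tub","w2",(443.3,-73,1.572),0,s)
for s in(.6,1.2): refine("small_lid","w3",(503.9,-393.9,1.496),32,s)
for s in(.6,1.2): refine("large_lid","w3",(456.4,-397.5,.035),0,s)
for s in(.6,1.2): refine("small_tub","w1",(653,48,.36),0,s)
E
```

```text
refine small_tub w4 [6.49114e+02 4.95660e+01 3.56000e-01] -42.48
refine small_tub w4 [6.50277e+02 4.54830e+01 3.60000e-01] -35.77
refine large_tub w2 [442.431 -74.057   1.568] -52.18
refine large_tub w2 [445.272 -73.972   1.571] -51.93
refine small_lid w3 [ 503.47  -394.337    1.513] -42.43
refine small_lid w3 [ 503.494 -394.763    1.503] -36.38
refine large_lid w3 [ 4.56783e+02 -3.98219e+02  4.10000e-02] -43.69
refine large_lid w3 [ 4.56527e+02 -3.98086e+02  4.60000e-02] -42.31
refine small_tub w1 [6.46016e+02 5.21480e+01 3.54000e-01] -43.93
refine small_tub w1 [6.46123e+02 5.20170e+01 3.69000e-01] -36.78
```

```bash
python3 - <<'E'
from h import *
f=np.load("pics/w4.npz");c={k:f[k] for k in f.files if k!="im"};g=cv2.cvtColor(f["im"],cv2.COLOR_RGB2GRAY).astype(int)
x=np.array([653.05,47.02,.363])
co=place(np.array([[56,32,50],[56,-32,50],[-56,-32,50],[-56,32,50],[52,28,50],[52,-28,50],[-52,-28,50],[-52,28,50]]),x,0)
print(np.round(proj(c,co),1).tolist())
for v in(30,45,105,112):print(v,"L",g[v,280:298].tolist(),"from 280; R",g[v,332:358].tolist(),"from 332")
for u in(300,312,325):print(u,"T",g[6:32,u].tolist(),"from 6; B",g[110:134,u].tolist(),"from 110")
E
```

```text
[[284.5, 12.0], [348.1, 12.8], [345.0, 125.7], [284.9, 125.0], [288.5, 16.2], [344.1, 16.9], [341.4, 121.8], [288.7, 121.1]]
30 L [144, 144, 142, 146, 153, 150, 137, 139, 138, 142, 154, 159, 160, 160, 159, 159, 160, 160] from 280; R [159, 158, 159, 158, 160, 158, 156, 136, 141, 140, 146, 152, 148, 141, 140, 141, 141, 140, 142, 141, 141, 140, 141, 142, 141, 140] from 332
45 L [145, 142, 136, 145, 154, 149, 135, 141, 138, 143, 155, 161, 160, 160, 160, 160, 160, 160] from 280; R [160, 159, 159, 160, 160, 157, 137, 136, 147, 129, 149, 152, 142, 130, 139, 140, 140, 142, 142, 142, 142, 142, 141, 143, 142, 142] from 332
105 L [142, 139, 129, 146, 153, 140, 121, 141, 127, 145, 157, 157, 158, 158, 158, 158, 158, 158] from 280; R [159, 159, 160, 160, 165, 208, 220, 220, 229, 223, 188, 153, 145, 144, 143, 144, 145, 145, 144, 149, 190, 218, 223, 223, 223, 223] from 332
112 L [141, 139, 124, 144, 150, 140, 121, 140, 127, 144, 156, 158, 159, 158, 159, 157, 157, 158] from 280; R [160, 159, 159, 160, 173, 211, 206, 216, 228, 217, 171, 145, 143, 143, 145, 158, 207, 221, 222, 223, 223, 223, 223, 223, 222, 223] from 332
300 T [142, 142, 141, 141, 141, 141, 142, 156, 158, 147, 127, 114, 129, 129, 111, 98, 99, 97, 99, 102, 132, 157, 160, 159, 159, 159] from 6; B [159, 157, 158, 159, 158, 157, 158, 159, 158, 155, 152, 157, 149, 159, 148, 136, 141, 141, 142, 142, 142, 144, 144, 147] from 110
312 T [140, 140, 142, 141, 140, 141, 140, 145, 156, 149, 132, 117, 127, 134, 113, 99, 99, 97, 98, 101, 122, 156, 160, 158, 158, 158] from 6; B [158, 158, 158, 158, 157, 157, 158, 159, 158, 155, 149, 154, 160, 213, 230, 225, 216, 223, 224, 225, 224, 224, 224, 224] from 110
325 T [140, 140, 139, 140, 140, 140, 140, 142, 154, 150, 138, 119, 121, 138, 120, 102, 97, 98, 97, 100, 109, 145, 157, 160, 159, 159] from 6; B [159, 159, 160, 160, 160, 158, 159, 160, 159, 157, 148, 152, 161, 204, 228, 228, 218, 223, 223, 223, 223, 223, 223, 223] from 110
```

```bash
python3 - <<'E'
from h import *
f=np.load("pics/w4.npz");c={k:f[k] for k in f.files if k!="im"};g=cv2.cvtColor(f["im"],cv2.COLOR_RGB2GRAY).astype(int)
T=np.array([535.8,1.39,330.48]);Rt=R.from_euler("xyz",[-3.14127,.001085,.37495])
for z in(1,7):print(z,np.round(proj(c,Rt.apply(np.array([[55,-31,z],[55,31,z],[0,-31,z],[0,31,z]]))+T),1).tolist())
e=cv2.Canny(np.uint8(g),30,70)
for v in(190,205,220,235):
    r=np.where(e[v,200:440])[0]+200;print(v,r.tolist())
for u in(270,300,340,380):
    r=np.where(e[140:260,u])[0]+140;print("col",u,r.tolist())
cv2.imwrite("pics/w4c.png",cv2.resize(f["im"][130:350,160:480,::-1],None,fx=2.5,fy=2.5))
E
```

```text
1 [[236.1, 179.6], [390.9, 179.6], [243.3, 304.1], [383.9, 304.2]]
7 [[238.8, 177.4], [388.3, 177.4], [245.6, 298.2], [381.8, 298.3]]
190 [240, 392, 401, 402, 426, 427, 434, 435]
205 [241, 390, 407, 408, 411, 412, 435]
220 [241, 390, 393, 408, 412, 422, 423, 428, 430]
235 [239, 240, 242, 389, 411, 420, 423]
col 270 [174]
col 300 [174]
col 340 [154, 173]
col 380 [170, 173]
```

View pics/w4c.png

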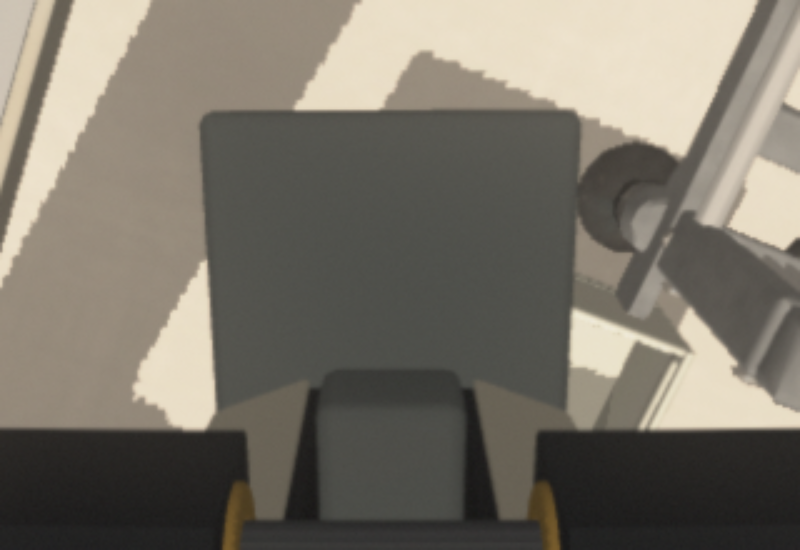

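The held lid shows clearly, its flange edges at u 240–392 with the front edge at v 174 of the wrist image. I go down beside the tub with about a 25 mm offset, so that lid and rim can be compared at close range.

```bash
python3 - <<'E'
from h import *
plan([(628.3,40.7,210,.363),(628.3,40.7,96,.363)])
E
```

```text
off [0.419, -0.011, 0.504] rot [-0.0, 0.0, 0.001] rows 2
  off [0.419, -0.014, 0.504] rot [-0.0, 0.0, 0.001] rows 2
-> wp 628.3 40.7 210 0.363
  off [-0.0, -0.0, 0.95] rot [0.0, -0.0, 0.0] rows 2
-> wp 628.3 40.7 96 0.363
```

>>> {"op": "send_rows", "data": {"offset": [[0.42,-0.01,0.5],[0.84,-0.02,1],[0.84,-0.02,1],[0.84,-0.02,1]], "delta_rot": [[0,0,0.001],[0,0,0.002],[0,0,0.002],[0,0,0.002]]}}

```text
time: 11.5
tool_pos: [628.3, 41.4, 208.3]
tcp_rot: [-3.139, 0.005, 0.362]
contact_force: [-0.5, 0.1, -1.2]
grip_width: 24.2
finger_force: 30.0
```

>>> {"op": "send_rows", "data": {"offset": [[0,0,0.4],[0,0,0.7],[0,0,0.95],[0,0,0.95],[0,0,0.95],[0,0,0.95]], "delta_rot": [[0,0,0],[0,0,0],[0,0,0],[0,0,0],[0,0,0],[0,0,0]]}}

```text
time: 12.25
tool_pos: [630.0, 41.4, 99.5]
tcp_rot: [3.14, -0.004, 0.362]
contact_force: [-0.1, -0.4, -1.9]
grip_width: 23.8
finger_force: 30.0
```

```bash
python3 - <<'E'
from h import *
o=get_obs();print(o["tool_pos"],o["tcp_rot"],o["contact_force"],o["grip_width"])
look("wrist",(),(),"w5")
f=np.load("pics/w5.npz");c={k:f[k] for k in f.files if k!="im"};g=cv2.cvtColor(f["im"],cv2.COLOR_RGB2GRAY).astype(int)
for v in(190,235):
    print(v,"L",g[v,225:260].tolist(),"R",g[v,375:410].tolist())
cv2.imwrite("pics/w5c.png",cv2.resize(f["im"][60:280,160:480,::-1],None,fx=2.5,fy=2.5,interpolation=cv2.INTER_CUBIC))
E
```

```text
[630.0008738   41.40903185  99.51193917] [ 3.14004971 -0.00358413  0.3620502 ] [-0.11827337 -0.42776551 -1.9142785 ] 23.813779975941173
190 L [131, 130, 130, 131, 130, 129, 130, 131, 130, 129, 131, 131, 132, 130, 127, 93, 76, 74, 76, 78, 78, 77, 78, 77, 77, 76, 77, 77, 78, 76, 77, 76, 75, 77, 76] R [76, 77, 77, 78, 78, 77, 79, 76, 78, 79, 78, 79, 78, 78, 76, 74, 83, 118, 129, 128, 128, 129, 130, 129, 128, 129, 129, 130, 130, 130, 130, 130, 130, 130, 130]
235 L [127, 128, 127, 128, 127, 127, 127, 128, 128, 127, 129, 127, 127, 128, 128, 127, 127, 115, 73, 69, 73, 74, 74, 74, 74, 76, 75, 74, 75, 74, 73, 74, 73, 74, 76] R [78, 77, 78, 78, 78, 79, 78, 77, 79, 80, 78, 78, 77, 76, 90, 118, 131, 147, 187, 201, 204, 208, 208, 209, 209, 209, 209, 207, 208, 208, 208, 207, 208, 208, 208]
```

View pics/w5c.png

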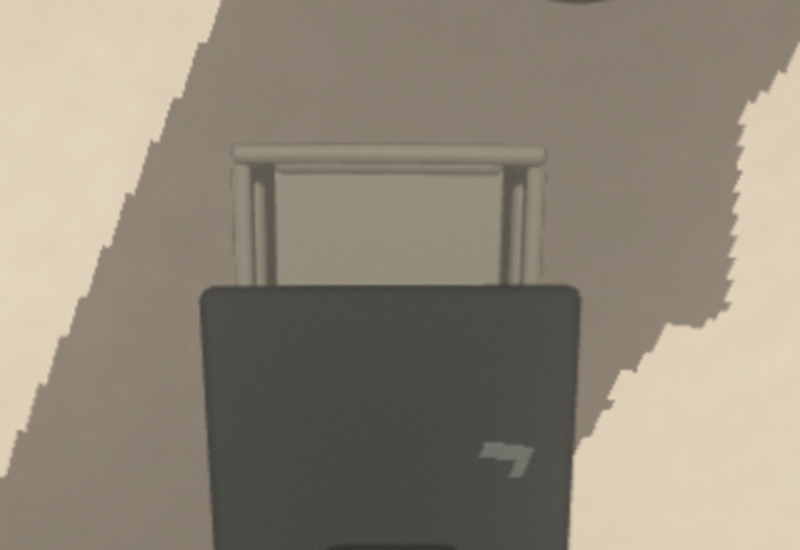

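```bash
cat >> h.py <<'E'
def intool(save,o,pts):
    """back-project (u,v,ztool) to tool-frame x,y"""
    f=np.load(f"pics/{save}.npz"); W=f["world_from_camera"]; c={k:f[k] for k in f.files if k!="im"}
    p,r=o; T=np.eye(4);T[:3,:3]=r.as_matrix();T[:3,3]=p; C=dict(c); C["world_from_camera"]=np.linalg.inv(T)@W
    return np.round([onplane(C,[(u,v)],z)[0,:2] for u,v,z in pts],2)
E
python3 - <<'E'
from h import *
o=(np.array([630.0,41.41,99.51]),R.from_euler("xyz",[3.14005,-.00358,.36205]))
print(intool("w5",o,[(240,190,1),(391.6,190,1),(242.5,235,1),(389.3,235,1),(315,174.2,1),
 (253.3,119,49.5),(378.4,119,49.5),(315,118,49.5),(315,125,49.5),(254,168,49.5),(377.2,168,49.5)]))
o=get_obs();print(o["tool_pos"],o["tcp_rot"])
E
```

```text
[[ 50.79 -29.63]
 [ 50.82  31.5 ]
 [ 31.84 -29.58]
 [ 31.88  31.56]
 [ 57.1    0.62]
 [ 78.21 -30.52]
 [ 78.25  32.36]
 [ 78.58   0.49]
 [ 75.15   0.49]
 [ 53.57 -31.11]
 [ 53.6   32.71]]
[629.80126976  41.48321188  99.10971567] [ 3.14031208e+00 -3.02961749e-03  3.62024189e-01]
```

>>> {"op": "send_rows", "data": {"offset": [[0.17,0,0],[0.17,0,0],[0.17,0,0.05],[0.17,0,0.1],[0.17,0,0.1]], "delta_rot": [[0,0,0],[0,0,0],[0,0,0],[0,0,0],[0,0,0]]}}

```text
time: 12.92
tool_pos: [647.1, 48.8, 84.2]
tcp_rot: [-3.141, 0.002, 0.362]
contact_force: [-0.5, 0.4, -1.9]
grip_width: 23.7
finger_force: 30.0
```

```bash
python3 - <<'E'
from h import *
o=get_obs();print(o["tool_pos"],o["tcp_rot"],o["contact_force"])
look("wrist",(),(),"w6")
f=np.load("pics/w6.npz");g=cv2.cvtColor(f["im"],cv2.COLOR_RGB2GRAY).astype(int)
for u in(270,315,360):print(u,g[150:190,u].tolist())
for v in(172,178):print(v,"L",g[v,235:262].tolist(),"R",g[v,375:400].tolist())
E
```

```text
[647.13676578  48.75114446  84.22617256] [-3.14081249e+00  1.75277509e-03  3.61987038e-01] [-0.5356691   0.3569711  -1.86894498]
270 [104, 103, 104, 104, 103, 103, 105, 122, 136, 143, 144, 139, 132, 122, 112, 117, 112, 114, 131, 136, 135, 129, 129, 125, 91, 72, 72, 74, 75, 75, 75, 75, 76, 77, 76, 74, 76, 75, 76, 74]
315 [106, 102, 101, 102, 103, 102, 102, 117, 133, 143, 145, 141, 134, 125, 117, 117, 121, 113, 114, 135, 140, 140, 141, 135, 81, 68, 71, 73, 73, 74, 74, 74, 74, 74, 74, 75, 74, 74, 74, 73]
360 [106, 103, 101, 101, 102, 103, 103, 110, 130, 140, 145, 143, 138, 129, 119, 109, 121, 119, 114, 132, 139, 140, 137, 119, 79, 68, 71, 73, 74, 74, 76, 75, 76, 75, 75, 74, 75, 74, 75, 74]
172 L [133, 132, 131, 131, 131, 130, 131, 131, 131, 131, 130, 132, 131, 130, 132, 129, 117, 130, 135, 139, 140, 138, 130, 120, 98, 98, 119] R [103, 122, 131, 136, 137, 135, 131, 126, 117, 123, 128, 128, 128, 129, 128, 128, 127, 128, 129, 128, 128, 128, 128, 128, 128]
178 L [131, 131, 131, 130, 126, 96, 77, 75, 76, 78, 78, 79, 77, 76, 77, 77, 76, 76, 76, 78, 76, 77, 77, 76, 76, 75, 77] R [73, 76, 75, 74, 75, 75, 75, 76, 76, 77, 77, 76, 77, 75, 74, 74, 83, 118, 127, 129, 129, 129, 129, 129, 127]
```

```bash
python3 - <<'E'
from h import *
o=(np.array([647.14,48.75,84.23]),R.from_euler("xyz",[-3.14081,.00175,.362]))
print(intool("w6",o,[(270,157,34.2),(315,157.2,34.2),(360,157.6,34.2),(315,163.5,34.2),(251.3,172,34.2),(383,172,34.2),(315,173.9,1),(270,173.9,1),(360,173.7,1),(239.9,178,1),(391.7,178,1)]))
E
```

```text
[[ 60.69 -20.92]
 [ 60.56   0.5 ]
 [ 60.43  21.93]
 [ 57.57   0.5 ]
 [ 53.57 -30.15]
 [ 53.62  33.23]
 [ 57.23   0.59]
 [ 57.25 -17.33]
 [ 57.35  18.5 ]
 [ 55.65 -29.46]
 [ 55.69  31.27]]
```

>>> {"op": "send_rows", "data": {"offset": [[0.01,0.003,0],[0.01,0.003,0],[0.01,0.003,0],[0.01,0.003,0]], "delta_rot": [[0,0,0],[0,0,0],[0,0,0],[0,0,0]]}}

```text
time: 13.48
tool_pos: [649.2, 49.0, 85.2]
tcp_rot: [-3.142, -0.0, 0.362]
contact_force: [0.4, -0.9, -1.8]
grip_width: 23.7
finger_force: 30.0
```

```bash
cat >> h.py <<'E'
def edges(line,a,n=4):
    d=np.diff(line.astype(float)); i=np.argsort(-abs(d))[:n]; return sorted((round(a+k+.5,1),int(d[k])) for k in i)
E
python3 - <<'E'
from h import *
p,r=pose();look("wrist",(),(),"w7");print(p,get_obs()["tool_pos"])
f=np.load("pics/w7.npz");g=cv2.GaussianBlur(cv2.cvtColor(f["im"],cv2.COLOR_RGB2GRAY),(0,0),.5).astype(int)
for u in(270,315,360):print(u,g[150:182,u].tolist())
for v in(171,):print(v,"L",g[v,240:262].tolist(),"R",g[v,375:395].tolist())
z=p[2]-50
print(intool("w7",(p,r),[(315,157,z),(315,158,z),(251,170,z),(383,170,z),(315,173.9,1),(239.9,178,1),(391.7,178,1)]))
E
```

```text
[649.22965863  49.00738107  85.17761455] [649.23771221  48.99462526  85.18096378]
270 [128, 127, 119, 109, 104, 103, 103, 102, 103, 102, 105, 118, 132, 140, 144, 140, 133, 124, 119, 121, 118, 115, 128, 127, 97, 74, 72, 74, 74, 74, 76, 75]
315 [127, 125, 116, 109, 105, 102, 102, 102, 101, 101, 104, 114, 131, 141, 144, 142, 135, 126, 116, 112, 118, 114, 117, 123, 84, 67, 70, 71, 73, 74, 73, 74]
360 [128, 127, 123, 115, 106, 103, 101, 102, 102, 102, 103, 107, 125, 138, 143, 143, 138, 130, 120, 116, 122, 119, 113, 108, 81, 69, 70, 73, 73, 73, 75, 74]
171 L [131, 130, 130, 132, 131, 131, 131, 131, 131, 129, 123, 128, 132, 135, 135, 134, 130, 119, 99, 91, 89, 87] R [116, 125, 128, 128, 126, 125, 125, 127, 127, 128, 129, 129, 129, 129, 127, 128, 128, 128, 128, 129]
[[ 60.56   0.53]
 [ 60.08   0.53]
 [ 54.41 -30.38]
 [ 54.45  33.39]
 [ 57.23   0.62]
 [ 55.65 -29.42]
 [ 55.69  31.3 ]]
```

>>> {"op": "send_rows", "data": {"offset": [[0.002,-0.002,0.05],[0.002,-0.002,0.1],[0.002,-0.002,0.15],[0.002,-0.002,0.15]], "delta_rot": [[0,0,0],[0,0,0],[0,0,0],[0,0,0]]}}

```text
time: 14.02
tool_pos: [649.3, 49.3, 66.5]
tcp_rot: [-3.141, 0.0, 0.362]
contact_force: [0.4, 0.6, -0.9]
grip_width: 23.6
finger_force: 30.0
```

>>> {"op": "send_rows", "data": {"offset": [[0,0,0.02],[0,0,0.03],[0,0,0.04]], "delta_rot": [[0,0,0],[0,0,0],[0,0,0]]}}

```text
time: 14.4
tool_pos: [650.0, 49.4, 63.8]
tcp_rot: [3.141, -0.002, 0.362]
contact_force: [-1.1, 0.9, 6.8]
grip_width: 23.5
finger_force: 30.0
```

Contact is made at about 7 N. I keep pressing.

>>> {"op": "send_rows", "data": {"offset": [[0,0,0.02],[0,0,0.03],[0,0,0.04],[0,0,0.04]], "delta_rot": [[0,0,0],[0,0,0],[0,0,0],[0,0,0]]}}

```text
time: 14.9
tool_pos: [649.2, 49.3, 57.0]
tcp_rot: [-3.141, 0.0, 0.362]
contact_force: [0.4, -0.1, -1.7]
grip_width: 23.7
finger_force: 30.0
```

>>> {"op": "send_rows", "data": {"offset": [[0,0,0.015],[0,0,0.03],[0,0,0.03]], "delta_rot": [[0,0,0],[0,0,0],[0,0,0]]}}

```text
time: 15.28
tool_pos: [649.3, 49.3, 57.0]
tcp_rot: [3.141, -0.001, 0.362]
contact_force: [-7.7, 0.8, 19.2]
grip_width: 23.8
finger_force: 30.0
```

>>> {"op": "send_rows", "data": {"offset": [[0,0,-0.03],[0,0,-0.03],[0,0,-0.03],[0,0,-0.03]], "delta_rot": [[0,0,0],[0,0,0],[0,0,0],[0,0,0]], "grip": 0.8}}

```text
time: 15.78
tool_pos: [649.2, 49.3, 57.0]
tcp_rot: [-3.141, 0.001, 0.362]
contact_force: [0.5, 0.1, -0.2]
grip_width: 58.8
finger_force: 0.0
```

>>> {"op": "send_rows", "data": {"offset": [[0,0,-0.1],[0,0,-0.4],[0,0,-0.9],[0,0,-0.95]], "delta_rot": [[0,0,0],[0,0,0],[0,0,0],[0,0,0]]}}

```text
time: 16.27
tool_pos: [652.1, 49.3, 178.0]
tcp_rot: [3.137, -0.01, 0.362]
contact_force: [0.1, -0.1, -0.3]
grip_width: 73.5
finger_force: 0.0
```

```bash
python3 - <<'E'
from h import *
o=get_obs();print(o["tool_pos"],o["tcp_rot"],o["grip_width"])
plan([(560,15,310,.6),(470,-150,310,1.1)])
plan([(470,-475,310,1.611)],start=(np.array([470,-150,310.]),R.from_euler("xyz",[np.pi,0,1.1])))
E
```

```text
[652.08622593  49.27102088 177.9517088 ] [ 3.13743099 -0.01007092  0.36223909] 73.46450322212186
  off [-0.404, -0.0, -0.554] rot [0.0, -0.001, -0.019] rows 2
  off [-0.404, -0.05, -0.552] rot [0.0, -0.001, -0.019] rows 2
-> wp 560 15 310 0.6
  off [-0.698, 0.356, 0.0] rot [0.0, 0.0, -0.04] rows 2
  off [-0.764, 0.172, 0.0] rot [0.0, 0.0, -0.04] rows 2
-> wp 470 -150 310 1.1
  off [-0.805, 0.409, 0.0] rot [0.0, 0.0, -0.027] rows 2
  off [-0.862, 0.267, 0.0] rot [0.0, 0.0, -0.027] rows 2
  off [-0.895, 0.117, 0.0] rot [0.0, 0.0, -0.027] rows 2
-> wp 470 -475 310 1.611
```

>>> {"op": "send_rows", "data": {"offset": [[-0.4,0,-0.55],[-0.8,0,-1],[-0.8,0,-1]], "delta_rot": [[0,-0.001,-0.019],[0,-0.001,-0.038],[0,-0.001,-0.038]], "grip": 1}}

```text
time: 16.65
tool_pos: [558.7, 14.7, 294.8]
tcp_rot: [3.14, 0.003, 0.602]
contact_force: [0.4, 0.4, 0.3]
grip_width: 91.3
finger_force: 0.0
```

>>> {"op": "send_rows", "data": {"offset": [[-0.7,0.36,0],[-0.7,0.36,0]], "delta_rot": [[0,0,-0.04],[0,0,-0.04]]}}

```text
time: 16.9
tool_pos: [513.5, -69.1, 292.5]
tcp_rot: [-3.14, 0.006, 0.856]
contact_force: [0.9, -1.1, -0.6]
grip_width: 92.0
finger_force: 0.0
```

>>> {"op": "send_rows", "data": {"offset": [[-0.76,0.17,0],[-0.76,0.17,0]], "delta_rot": [[0,0,-0.04],[0,0,-0.04]]}}

```text
time: 17.15
tool_pos: [468.7, -151.4, 292.6]
tcp_rot: [-3.138, 0.005, 1.106]
contact_force: [0.0, -0.5, -0.0]
grip_width: 91.5
finger_force: 0.0
```

>>> {"op": "send_rows", "data": {"offset": [[-0.8,0.41,0],[-0.8,0.41,0]], "delta_rot": [[0,0,-0.027],[0,0,-0.027]]}}

```text
time: 17.4
tool_pos: [470.1, -259.8, 293.1]
tcp_rot: [-3.138, 0.005, 1.274]
contact_force: [0.6, 1.5, -0.1]
grip_width: 91.5
finger_force: 0.0
```

>>> {"op": "send_rows", "data": {"offset": [[-0.86,0.27,0],[-0.86,0.27,0]], "delta_rot": [[0,0,-0.027],[0,0,-0.027]]}}

```text
time: 17.65
tool_pos: [470.8, -368.2, 292.9]
tcp_rot: [-3.136, 0.003, 1.444]
contact_force: [0.3, -0.2, -0.0]
grip_width: 91.7
finger_force: 0.0
```

>>> {"op": "send_rows", "data": {"offset": [[-0.93,0.12,0],[-0.93,0.12,0],[-0.93,0.12,0],[-0.93,0.12,0]], "delta_rot": [[0,0,-0.027],[0,0,-0.027],[0,0,-0.027],[0,0,-0.027]]}}

```text
time: 18.15
tool_pos: [471.4, -478.1, 293.0]
tcp_rot: [-3.136, 0.001, 1.612]
contact_force: [0.2, 0.3, -0.1]
grip_width: 91.8
finger_force: 0.0
```

```bash
python3 - <<'E'
from h import *
o=get_obs();print(o["tool_pos"],o["tcp_rot"],o["grip_width"])
look("wrist",("large_lid","large_lid_grip"),(0,32),"w8")
fit("large_lid","w8",(456.5,-398,.04)); refine("large_lid","w8",(456.5,-398,.04),0,.8)
E
```

```text
[ 471.37100477 -478.05384932  292.95108701] [-3.13553662e+00  1.39007674e-03  1.61223921e+00] 91.8396880084729
large_lid 0.61 [305.5 113.4] [ 455.2 -397.6]
large_lid_grip 0.83 [303.9 112.8] [ 454.6 -397.2]
large_lid w8 [ 4.56675e+02 -3.98074e+02  2.50000e-02] cost 718.6 med px 0.56
refine large_lid w8 [ 4.56941e+02 -3.98365e+02  1.90000e-02] -48.45
```

```bash
python3 - <<'E'
from h import *
plan([(456.8,-398.2,180,1.596),(456.8,-398.2,70,1.596)])
E
```

```text
off [0.666, -0.093, 0.95] rot [-0.001, 0.0, 0.003] rows 3
-> wp 456.8 -398.2 180 1.596
  off [-0.0, -0.0, 0.917] rot [-0.0, -0.0, -0.0] rows 2
-> wp 456.8 -398.2 70 1.596
```

>>> {"op": "send_rows", "data": {"offset": [[0.666,-0.093,0.5],[0.666,-0.093,0.95],[0.666,-0.093,0.95],[0.666,-0.093,0.95]], "delta_rot": [[-0.001,0,0.003],[-0.001,0,0.003],[-0.001,0,0.003],[-0.001,0,0.003]], "grip": 0.33}}

```text
time: 18.8
tool_pos: [456.2, -397.5, 178.8]
tcp_rot: [-3.141, 0.001, 1.595]
contact_force: [-0.1, -0.2, 0.1]
grip_width: 56.6
finger_force: 0.0
```

>>> {"op": "send_rows", "data": {"offset": [[0,0,0.5],[0,0,0.92],[0,0,0.92],[0,0,0.92],[0,0,0.92]], "delta_rot": [[0,0,0],[0,0,0],[0,0,0],[0,0,0],[0,0,0]]}}

```text
time: 19.42
tool_pos: [457.8, -401.1, 71.9]
tcp_rot: [3.137, 0.007, 1.594]
contact_force: [-0.8, 0.5, 0.5]
grip_width: 30.4
finger_force: 0.0
```

```bash
python3 - <<'E'
from h import *
o=get_obs();print(o["tool_pos"],o["tcp_rot"],o["grip_width"])
plan([(456.8,-398.2,11,1.596)])
E
```

```text
[ 457.79541379 -401.14846492   71.92187217] [3.13739813 0.00673639 1.59371541] 30.39031390683375
  off [0.028, -0.01, 0.507] rot [0.001, 0.001, -0.0] rows 1
-> wp 456.8 -398.2 11 1.596
```

>>> {"op": "send_rows", "data": {"offset": [[0.005,-0.002,0.2],[0.005,-0.002,0.4],[0.005,-0.002,0.5],[0.005,-0.002,0.5],[0.005,-0.002,0.5]], "delta_rot": [[0,0,0],[0,0,0],[0,0,0],[0,0,0],[0,0,0]]}}

```text
time: 20.05
tool_pos: [456.8, -399.9, 10.1]
tcp_rot: [3.14, 0.004, 1.594]
contact_force: [-0.7, -0.0, 0.6]
grip_width: 30.2
finger_force: 0.0
```

>>> {"op": "send_rows", "data": {"offset": [[0,0,0],[0,0,0],[0,0,0],[0,0,0]], "delta_rot": [[0,0,0],[0,0,0],[0,0,0],[0,0,0]], "grip": 0}}

```text
time: 20.55
tool_pos: [456.5, -399.5, 9.4]
tcp_rot: [3.14, 0.003, 1.594]
contact_force: [-0.2, 1.4, 4.8]
grip_width: 14.1
finger_force: 30.0
```

>>> {"op": "send_rows", "data": {"offset": [[0,0,-0.15],[0,0,-0.4],[0,0,-0.8],[0,0,-1]], "delta_rot": [[0,0,0],[0,0,0],[0,0,0],[0,0,0]]}}

```text
time: 21.05
tool_pos: [456.8, -399.6, 132.3]
tcp_rot: [3.138, 0.005, 1.594]
contact_force: [0.2, -0.9, -2.3]
grip_width: 13.7
finger_force: 30.0
```

>>> {"op": "send_rows", "data": {"offset": [[0,0,-0.4],[0,0,-0.8],[0,0,-1],[0,0,-1]], "delta_rot": [[0,0,0],[0,0,0],[0,0,0],[0,0,0]]}}

```text
time: 21.55
tool_pos: [456.5, -399.1, 251.4]
tcp_rot: [3.138, 0.006, 1.594]
contact_force: [0.3, 0.4, -3.0]
grip_width: 13.5
finger_force: 30.0
```

```bash
python3 - <<'E'
from h import *
o=get_obs();print(o["tool_pos"],o["tcp_rot"],o["grip_width"],o["finger_force"],o["contact_force"])
plan([(440,-240,285,2.37),(455,-73,285,3.142)])
E
```

```text
[ 456.51119139 -399.09526689  251.42813593] [3.13791398 0.00615328 1.59367868] 13.478545212172788 29.999603033065796 [ 0.26852412  0.40331067 -2.96598786]
  off [0.663, -0.053, -0.144] rot [0.0, 0.001, -0.062] rows 3
  off [0.635, 0.202, -0.142] rot [0.0, 0.001, -0.062] rows 3
-> wp 440 -240 285 2.37
  off [0.44, 0.542, 0.0] rot [0.0, 0.0, -0.061] rows 3
  off [0.204, 0.668, 0.0] rot [0.0, 0.0, -0.061] rows 3
-> wp 455 -73 285 3.142
```

>>> {"op": "send_rows", "data": {"offset": [[0.25,-0.02,-0.14],[0.5,-0.04,-0.2],[0.66,-0.05,-0.24]], "delta_rot": [[0,0,-0.021],[0,0,-0.042],[0,0,-0.062]]}}

```text
time: 21.92
tool_pos: [447.5, -317.8, 276.2]
tcp_rot: [-3.14, -0.0, 1.988]
contact_force: [0.2, 0.0, -2.0]
grip_width: 14.0
finger_force: 30.0
```

>>> {"op": "send_rows", "data": {"offset": [[0.22,0.07,-0.04],[0.43,0.14,-0.04],[0.64,0.2,-0.04]], "delta_rot": [[0,0,-0.021],[0,0,-0.042],[0,0,-0.062]]}}

```text
time: 22.3
tool_pos: [438.6, -238.1, 280.4]
tcp_rot: [-3.14, -0.001, 2.377]
contact_force: [0.1, -0.2, -2.0]
grip_width: 13.6
finger_force: 30.0
```

>>> {"op": "send_rows", "data": {"offset": [[0.15,0.18,0],[0.3,0.36,0],[0.44,0.54,0]], "delta_rot": [[0,0,-0.02],[0,0,-0.041],[0,0,-0.061]]}}

```text
time: 22.68
tool_pos: [445.7, -154.9, 280.2]
tcp_rot: [-3.14, -0.001, 2.76]
contact_force: [-0.1, -0.8, -2.1]
grip_width: 13.7
finger_force: 30.0
```

>>> {"op": "send_rows", "data": {"offset": [[0.07,0.22,0],[0.14,0.44,0],[0.2,0.67,0],[0.2,0.67,0],[0.2,0.67,0]], "delta_rot": [[0,0,-0.02],[0,0,-0.041],[0,0,-0.061],[0,0,-0.061],[0,0,-0.061]]}}

```text
time: 23.3
tool_pos: [454.1, -73.0, 280.7]
tcp_rot: [-3.139, -0.001, 3.138]
contact_force: [0.4, -0.5, -3.1]
grip_width: 13.7
finger_force: 30.0
```

```bash
python3 - <<'E'
from h import *
o=get_obs();print(o["tool_pos"],o["tcp_rot"],o["grip_width"],o["finger_force"],o["contact_force"])
plan([(455,-73,190,3.142),(455,-73,97,3.142)])
E
```

```text
[454.06596533 -72.96546949 280.73177098] [-3.13911040e+00 -9.80317252e-04  3.13804603e+00] 13.675616951454854 29.999639689922333 [ 0.36389032 -0.51039288 -3.09446337]
  off [-0.009, 0.002, 0.756] rot [-0.0, -0.0, -0.001] rows 2
-> wp 455 -73 190 3.142
  off [-0.0, -0.0, 0.775] rot [-0.0, -0.0, -0.0] rows 2
-> wp 455 -73 97 3.142
```

>>> {"op": "send_rows", "data": {"offset": [[0,0,0.4],[0,0,0.76],[0,0,0.76]], "delta_rot": [[0,0,0],[0,0,0],[0,0,0]]}}

```text
time: 23.68
tool_pos: [452.4, -73.1, 187.8]
tcp_rot: [-3.141, -0.007, 3.137]
contact_force: [0.0, 0.2, -1.5]
grip_width: 13.6
finger_force: 30.0
```

>>> {"op": "send_rows", "data": {"offset": [[0,0,0.3],[0,0,0.6],[0,0,0.76],[0,0,0.76],[0,0,0.76]], "delta_rot": [[0,0,0],[0,0,0],[0,0,0],[0,0,0],[0,0,0]]}}

```text
time: 24.3
tool_pos: [456.0, -73.9, 100.9]
tcp_rot: [-3.138, 0.004, 3.139]
contact_force: [-0.2, 0.6, -1.6]
grip_width: 14.1
finger_force: 30.0
```

```bash
python3 - <<'E'
from h import *
o=get_obs();print(o["tool_pos"],o["tcp_rot"],o["contact_force"],o["grip_width"])
look("wrist",(),(),"w9")
f=np.load("pics/w9.npz")
cv2.imwrite("pics/w9c.png",cv2.resize(f["im"][60:300,:,::-1],None,fx=1.25,fy=1.25,interpolation=cv2.INTER_CUBIC))
g=cv2.GaussianBlur(cv2.cvtColor(f["im"],cv2.COLOR_RGB2GRAY),(0,0),.5).astype(int)
for u in(220,320,420):print(u,g[125:190,u].tolist())
E
```

```text
[455.97839274 -73.90482494 100.87206069] [-3.13797538  0.0035796   3.13868618] [-0.1821874   0.62721571 -1.56620824] 14.106328115561661
220 [221, 221, 221, 218, 209, 197, 191, 193, 205, 228, 233, 231, 223, 209, 184, 152, 128, 129, 133, 126, 121, 134, 146, 149, 149, 147, 148, 148, 146, 147, 147, 147, 146, 147, 147, 147, 146, 147, 147, 146, 145, 146, 144, 130, 113, 109, 114, 118, 119, 118, 118, 118, 118, 117, 118, 117, 117, 117, 117, 116, 116, 117, 117, 117, 117]
320 [219, 220, 222, 218, 196, 190, 192, 207, 225, 233, 232, 225, 211, 188, 158, 134, 131, 133, 126, 124, 135, 146, 148, 147, 147, 147, 147, 148, 148, 147, 147, 147, 148, 147, 148, 148, 147, 148, 148, 147, 146, 147, 141, 121, 107, 110, 116, 117, 117, 118, 118, 118, 117, 117, 117, 117, 116, 117, 117, 118, 117, 118, 117, 117, 116]
420 [218, 217, 209, 212, 206, 193, 191, 197, 223, 234, 234, 228, 217, 199, 169, 140, 128, 134, 130, 123, 127, 144, 148, 148, 147, 147, 148, 147, 147, 148, 147, 147, 147, 147, 147, 147, 146, 146, 146, 147, 146, 146, 143, 131, 114, 109, 114, 117, 119, 117, 118, 117, 118, 117, 118, 117, 118, 117, 116, 117, 117, 116, 117, 117, 117]
```

View pics/w9c.png

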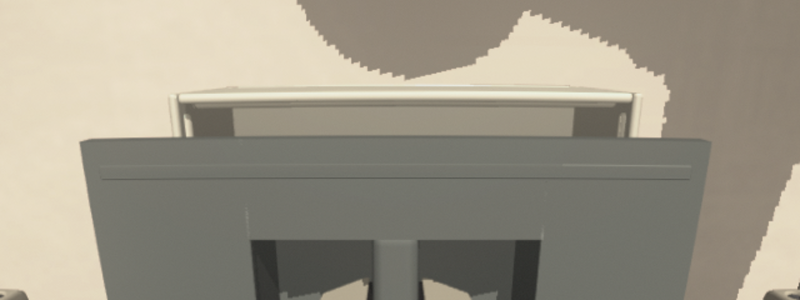

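The tub's front rim is at about v=132, with its corners at u≈136 and 512. The lid's front edge is at v≈168, corners at u≈66 and 568. The lid is level and aligned in yaw. From here I measure numerically.

```bash
python3 - <<'E'
from h import *
p=np.array([455.98,-73.9,100.87]);r=R.from_euler("xyz",[-3.138,.0036,3.1387])
f=np.load("pics/w9.npz");g=cv2.GaussianBlur(cv2.cvtColor(f["im"],cv2.COLOR_RGB2GRAY),(0,0),.5).astype(int)
for v in(148,158):print(v,"L",g[v,128:160].tolist(),"R",g[v,490:520].tolist())
for v in(180,220):print(v,"L",edges(g[v,50:110],50,3),"R",edges(g[v,530:590],530,3))
z=30.87;zl=-22.6
print(intool("w9",(p,r),[(320,131.7,z),(320,138.5,z),(220,132.8,z),(420,132.5,z),(320,167.5,zl),(320,167.5,zl+6),(220,168.2,zl),(420,168.2,zl)]))
print(get_obs()["tool_pos"])
E
```

```text
148 L [220, 220, 221, 220, 220, 220, 216, 203, 201, 214, 219, 219, 208, 190, 166, 134, 116, 113, 113, 111, 105, 99, 98, 97, 97, 97, 98, 97, 96, 97, 97, 97] R [95, 96, 96, 96, 96, 95, 96, 96, 96, 96, 96, 95, 95, 96, 106, 133, 163, 187, 206, 214, 216, 210, 201, 209, 215, 215, 215, 216, 216, 216]
158 L [221, 221, 220, 221, 220, 220, 220, 218, 207, 198, 209, 217, 218, 211, 194, 167, 135, 116, 120, 156, 205, 215, 207, 192, 168, 135, 105, 96, 97, 96, 95, 96] R [95, 95, 95, 96, 108, 128, 135, 136, 140, 140, 120, 99, 97, 107, 137, 168, 190, 208, 215, 215, 208, 202, 212, 216, 217, 217, 216, 217, 217, 216]
180 L [(np.float64(63.5), -36), (np.float64(64.5), -44), (np.float64(65.5), -11)] R [(np.float64(536.5), -2), (np.float64(567.5), 7), (np.float64(568.5), 8)]
220 L [(np.float64(69.5), -13), (np.float64(70.5), -50), (np.float64(71.5), -29)] R [(np.float64(560.5), 5), (np.float64(561.5), 13), (np.float64(562.5), 4)]
[[ 71.76   0.92]
 [ 68.69   0.93]
 [ 71.5  -45.34]
 [ 71.74  47.24]
 [ 61.86   0.46]
 [ 61.12   0.52]
 [ 61.72 -33.44]
 [ 61.79  34.4 ]]
[455.90230272 -73.81634817 100.84289899]
```

```bash
python3 - <<'E'
from h import *
p=np.array([455.95,-73.85,100.85]);r=R.from_euler("xyz",[-3.138,.0036,3.1387])
z=30.87;zl=-22.6
a=intool("w9",(p,r),[(135.8,148,z),(512,148,z),(137,158,z),(511,158,z),(64.2,180,zl),(568.2,180,zl),(70.6,220,zl),(561.6,220,zl)])
print(a, a[0::2]+a[1::2])
E
```

```text
[[ 65.09 -86.3 ]
 [ 65.37  92.17]
 [ 60.38 -86.24]
 [ 60.64  92.26]
 [ 58.34 -89.99]
 [ 58.46  88.23]
 [ 43.72 -90.05]
 [ 43.85  88.24]] [[130.46   5.87]
 [121.02   6.02]
 [116.8   -1.76]
 [ 87.57  -1.81]]
```

>>> {"op": "send_rows", "data": {"offset": [[0.074,0.032,0],[0.074,0.032,0],[0.074,0.032,0.02],[0.074,0.032,0.04],[0.074,0.032,0.04],[0.074,0.032,0.04]], "delta_rot": [[0,0,0],[0,0,0],[0,0,0],[0,0,0],[0,0,0],[0,0,0]]}}

```text
time: 25.1
tool_pos: [445.8, -69.4, 94.3]
tcp_rot: [-3.139, 0.001, 3.139]
contact_force: [0.2, -0.8, -2.0]
grip_width: 13.7
finger_force: 30.0
```

```bash
python3 - <<'E'
from h import *
p,r=pose();look("wrist",(),(),"wa");print(p,get_obs()["tool_pos"],get_obs()["tcp_rot"])
f=np.load("pics/wa.npz");g=cv2.GaussianBlur(cv2.cvtColor(f["im"],cv2.COLOR_RGB2GRAY),(0,0),.5).astype(int)
for u in(220,320,420):print(u,"from 150",g[150:180,u].tolist())
for v in(158,161,164):print(v,"L from 120",g[v,120:150].tolist(),"R from 500",g[v,500:530].tolist())
for v in(180,220):print(v,"L",edges(g[v,50:110],50,2),"R",edges(g[v,550:590],550,2))
E
```

```text
[445.84866773 -69.38233135  94.27313212] [445.86301386 -69.38067491  94.31287544] [-3.13902306e+00  6.63504114e-04  3.13927725e+00]
220 from 150 [188, 189, 188, 189, 188, 190, 199, 219, 231, 231, 226, 215, 196, 169, 141, 130, 130, 123, 112, 105, 108, 114, 117, 118, 117, 117, 117, 117, 118, 117]
320 from 150 [186, 187, 188, 187, 188, 191, 213, 229, 232, 229, 220, 205, 179, 148, 127, 129, 124, 114, 103, 103, 110, 115, 117, 117, 117, 117, 117, 117, 116, 116]
420 from 150 [189, 188, 189, 189, 189, 192, 207, 229, 234, 231, 224, 210, 188, 157, 132, 127, 127, 118, 112, 110, 109, 114, 117, 118, 117, 119, 118, 118, 117, 117]
158 L from 120 [219, 219, 217, 212, 214, 212, 207, 197, 188, 181, 183, 187, 197, 204, 207, 207, 209, 209, 209, 211, 212, 213, 212, 213, 214, 215, 215, 216, 216, 217] R from 500 [155, 166, 193, 214, 225, 227, 226, 220, 215, 213, 213, 214, 213, 212, 214, 214, 214, 213, 213, 213, 212, 213, 213, 213, 213, 214, 212, 203, 182, 164]
161 L from 120 [216, 210, 205, 216, 221, 222, 221, 213, 185, 164, 194, 220, 226, 227, 227, 227, 227, 227, 227, 227, 227, 226, 226, 226, 226, 226, 226, 226, 226, 226] R from 500 [146, 159, 181, 199, 212, 215, 212, 206, 208, 213, 214, 213, 214, 213, 213, 214, 213, 214, 213, 213, 214, 213, 213, 213, 212, 213, 211, 195, 148, 135]
164 L from 120 [217, 211, 195, 205, 214, 216, 210, 195, 174, 152, 152, 168, 177, 179, 179, 177, 176, 176, 176, 176, 175, 174, 173, 173, 172, 172, 171, 171, 170, 169] R from 500 [136, 165, 186, 202, 213, 214, 210, 202, 206, 212, 215, 214, 214, 214, 214, 214, 214, 213, 214, 214, 214, 214, 214, 213, 213, 213, 205, 169, 141, 134]
180 L [(np.float64(63.5), -35), (np.float64(64.5), -44)] R [(np.float64(567.5), 8), (np.float64(568.5), 7)]
220 L [(np.float64(70.5), -50), (np.float64(71.5), -27)] R [(np.float64(560.5), 4), (np.float64(561.5), 13)]
```

```bash
python3 - <<'E'
from h import *
p=np.array([445.85,-69.38,94.29]);r=R.from_euler("xyz",[-3.139,.00066,3.13928])
z=24.3;zl=-22.6
a=intool("wa",(p,r),[(122,164,z),(507.2,164,z),(122,162,z),(507.2,162,z),(64.2,180,zl),(568.2,180,zl),(70.9,220,zl),(561.6,220,zl),(320,155.8,z),(220,156.6,z),(420,156.3,z),(320,162,z),(320,167.5,zl)])
print(a, a[0:8:2]+a[1:8:2])
E
```

```text
[[ 58.41 -90.74]
 [ 58.51  87.59]
 [ 59.33 -90.62]
 [ 59.43  87.47]
 [ 58.37 -89.9 ]
 [ 58.5   88.28]
 [ 43.76 -89.85]
 [ 43.89  88.29]
 [ 61.37   0.91]
 [ 61.18 -44.39]
 [ 61.41  46.27]
 [ 58.59   0.92]
 [ 61.85   0.47]] [[116.92  -3.15]
 [118.76  -3.15]
 [116.87  -1.62]
 [ 87.65  -1.56]]
```

>>> {"op": "send_rows", "data": {"offset": [[-0.008,-0.006,0],[-0.008,-0.006,0],[-0.008,-0.006,0.06],[-0.008,-0.006,0.09],[-0.008,-0.006,0.09],[-0.008,-0.006,0.09]], "delta_rot": [[0,0,0],[0,0,0],[0,0,0],[0,0,0],[0,0,0],[0,0,0]]}}

```text
time: 25.9
tool_pos: [446.8, -70.1, 83.6]
tcp_rot: [-3.139, 0.001, 3.139]
contact_force: [0.4, -0.8, -1.7]
grip_width: 14.0
finger_force: 30.0
```

```bash
python3 - <<'E'
from h import *
p,r=pose();look("wrist",(),(),"wb");print(p,get_obs()["tcp_rot"],get_obs()["contact_force"])
f=np.load("pics/wb.npz");g=cv2.GaussianBlur(cv2.cvtColor(f["im"],cv2.COLOR_RGB2GRAY),(0,0),.5).astype(int)
for u in(220,320,420):print(u,"from 150",g[150:180,u].tolist())
for v in(164,):print(v,"L from 95",g[v,95:125].tolist(),"R from 510",g[v,510:540].tolist())
z=p[2]-70
print(z,intool("wb",(p,r),[(320,160,z),(320,161,z),(110,164,z),(530,164,z),(320,167.5,-22.6)]))
E
```

```text
[446.82411076 -70.10940654  83.56936887] [-3.13892748e+00  9.45547290e-04  3.13924827e+00] [ 0.56335049 -0.80308481 -2.2973272 ]
220 from 150 [187, 187, 188, 188, 188, 189, 195, 216, 231, 231, 228, 220, 206, 183, 154, 130, 125, 126, 118, 108, 109, 114, 117, 117, 117, 116, 116, 116, 117, 116]
320 from 150 [186, 187, 186, 187, 188, 192, 210, 228, 232, 230, 223, 211, 192, 163, 135, 121, 126, 122, 109, 104, 109, 115, 117, 116, 115, 116, 117, 116, 117, 116]
420 from 150 [186, 188, 189, 189, 188, 190, 203, 225, 233, 232, 226, 216, 198, 172, 144, 126, 126, 124, 114, 107, 108, 114, 117, 118, 118, 116, 117, 118, 118, 117]
164 L from 95 [218, 218, 219, 217, 218, 218, 218, 217, 218, 218, 217, 217, 218, 217, 218, 216, 208, 196, 205, 214, 217, 212, 200, 182, 160, 151, 175, 191, 196, 196] R from 510 [165, 148, 133, 150, 173, 191, 205, 213, 213, 208, 200, 206, 212, 213, 213, 213, 213, 213, 213, 213, 213, 213, 213, 213, 213, 212, 202, 155, 136, 133]
13.569368868620899 [[ 60.62   0.81]
 [ 60.19   0.81]
 [ 59.69 -90.96]
 [ 59.89  92.84]
 [ 61.86   0.47]]
```

>>> {"op": "send_rows", "data": {"offset": [[0,0,0.05],[0,0,0.1],[0,0,0.15],[0,0,0.17],[0,0,0.17]], "delta_rot": [[0,0,0],[0,0,0],[0,0,0],[0,0,0],[0,0,0]]}}

```text
time: 26.58
tool_pos: [446.7, -70.1, 62.9]
tcp_rot: [-3.139, 0.0, 3.139]
contact_force: [0.2, -1.3, -2.8]
grip_width: 13.6
finger_force: 30.0
```

>>> {"op": "send_rows", "data": {"offset": [[0,0,0.02],[0,0,0.04],[0,0,0.05]], "delta_rot": [[0,0,0],[0,0,0],[0,0,0]]}}

```text
time: 26.95
tool_pos: [447.3, -70.4, 57.9]
tcp_rot: [-3.138, 0.002, 3.14]
contact_force: [-2.4, 0.1, 6.0]
grip_width: 13.8
finger_force: 30.0
```

>>> {"op": "send_rows", "data": {"offset": [[0,0,0.02],[0,0,0.04],[0,0,0.04]], "delta_rot": [[0,0,0],[0,0,0],[0,0,0]]}}

```text
time: 27.32
tool_pos: [446.9, -70.2, 53.3]
tcp_rot: [-3.139, 0.001, 3.139]
contact_force: [-3.8, 1.8, 13.4]
grip_width: 13.5
finger_force: 30.0
```

>>> {"op": "send_rows", "data": {"offset": [[0,0,0.015],[0,0,0.03],[0,0,0.03]], "delta_rot": [[0,0,0],[0,0,0],[0,0,0]]}}

```text
time: 27.7
tool_pos: [447.7, -70.2, 51.9]
tcp_rot: [-3.138, 0.004, 3.14]
contact_force: [-8.8, 3.9, 37.4]
grip_width: 14.0
finger_force: 30.0
```

>>> {"op": "send_rows", "data": {"offset": [[0,0,-0.03],[0,0,-0.045],[0,0,-0.045],[0,0,-0.045]], "delta_rot": [[0,0,0],[0,0,0],[0,0,0],[0,0,0]], "grip": 0.32}}

```text
time: 28.2
tool_pos: [446.6, -70.1, 53.8]
tcp_rot: [-3.139, 0.0, 3.139]
contact_force: [0.6, 0.1, 1.1]
grip_width: 29.2
finger_force: 0.0
```

>>> {"op": "send_rows", "data": {"offset": [[0,0,-0.1],[0,0,-0.3],[0,0,-0.7],[0,0,-1],[0,0,-1],[0,0,-1]], "delta_rot": [[0,0,0],[0,0,0],[0,0,0],[0,0,0],[0,0,0],[0,0,0]]}}

```text
time: 28.95
tool_pos: [446.3, -69.7, 173.9]
tcp_rot: [-3.139, 0.0, 3.139]
contact_force: [0.4, 0.3, -1.1]
grip_width: 29.5
finger_force: 0.0
```

```bash
python3 - <<'E'
from h import *
p,r=pose();print(p,get_obs()["tcp_rot"])
look("wrist",("large_lid",),(44,),"wc")
f=np.load("pics/wc.npz");g=cv2.GaussianBlur(cv2.cvtColor(f["im"],cv2.COLOR_RGB2GRAY),(0,0),.5).astype(int)
c={k:f[k] for k in f.files if k!="im"}
P=lambda z,a,b:np.round(proj(c,place(np.array([[-a,-b,z],[a,-b,z],[a,b,z],[-a,b,z]])/[2,2,1],(447,-71,1.571),0)),1).tolist()
print("lid",P(76,178,118),"rim",P(70,180,120))
plan([(447,-71,260,3.14),(460,-20,280,2.2),(535,5,290,.8),(535,5,290,.363)])
E
```

```text
[446.25968038 -69.72958647 173.91005881] [-3.13911605e+00  2.25714645e-04  3.13928716e+00]
large_lid 0.81 [314.2 224.5] [445.4 -72.3]
lid [[192.9, 317.2], [439.2, 317.1], [455.3, 150.5], [176.1, 151.0]] rim [[194.1, 314.5], [438.1, 314.4], [453.9, 148.2], [177.6, 148.7]]
  off [-0.008, -0.013, -0.724] rot [-0.0, -0.0, -0.0] rows 2
-> wp 447 -71 260 3.14
  off [-0.108, 0.425, -0.167] rot [0.0, -0.0, 0.15] rows 6
-> wp 460 -20 280 2.2
  off [-0.199, 0.628, -0.083] rot [0.0, -0.0, 0.223] rows 8
-> wp 535 5 290 0.8
  off [0.0, 0.0, 0.0] rot [0.0, -0.0, 0.07] rows 3
-> wp 535 5 290 0.363
```

```bash
python3 - <<'E'
from h import *
f=np.load("pics/wc.npz");g=cv2.GaussianBlur(cv2.cvtColor(f["im"],cv2.COLOR_RGB2GRAY),(0,0),.5).astype(int)
for v in(180,230,270):print(v,"L from 165",g[v,165:205].tolist(),"R from 430",g[v,430:465].tolist())
for u in(220,320,400):print(u,"from 135",g[135:162,u].tolist())
E
```

```text
180 L from 165 [208, 209, 208, 208, 209, 208, 208, 208, 207, 207, 206, 207, 206, 197, 160, 123, 113, 112, 112, 111, 112, 111, 111, 111, 110, 110, 111, 111, 111, 111, 110, 111, 111, 110, 110, 110, 111, 109, 110, 109] R from 430 [109, 107, 108, 108, 108, 108, 107, 108, 109, 109, 109, 108, 107, 108, 109, 108, 108, 108, 109, 108, 108, 111, 128, 166, 194, 200, 201, 202, 202, 202, 202, 202, 203, 203, 202]
230 L from 165 [204, 204, 204, 204, 204, 204, 204, 202, 202, 202, 203, 201, 202, 202, 202, 202, 201, 201, 190, 142, 115, 110, 110, 110, 109, 110, 110, 110, 108, 108, 109, 108, 108, 108, 109, 109, 108, 108, 108, 107] R from 430 [105, 105, 105, 105, 106, 105, 106, 106, 105, 105, 106, 106, 106, 105, 106, 106, 106, 115, 151, 188, 200, 201, 200, 201, 201, 201, 202, 199, 183, 139, 126, 124, 124, 124, 125]
270 L from 165 [202, 202, 202, 203, 202, 203, 202, 203, 202, 203, 202, 202, 203, 202, 202, 202, 201, 201, 202, 201, 202, 199, 189, 149, 115, 109, 108, 109, 107, 109, 107, 106, 107, 107, 107, 107, 107, 107, 107, 108] R from 430 [104, 104, 105, 105, 104, 105, 104, 103, 103, 104, 104, 105, 105, 115, 152, 173, 144, 125, 122, 122, 122, 122, 121, 122, 122, 121, 121, 121, 120, 121, 122, 121, 121, 121, 121]
220 from 135 [207, 207, 206, 206, 208, 183, 175, 174, 176, 187, 207, 171, 122, 111, 111, 111, 111, 111, 111, 110, 110, 111, 110, 110, 111, 110, 109]
320 from 135 [194, 199, 193, 190, 187, 176, 173, 175, 187, 204, 186, 140, 114, 109, 109, 109, 109, 108, 109, 108, 109, 109, 110, 109, 108, 107, 107]
400 from 135 [202, 202, 198, 186, 184, 176, 174, 176, 188, 210, 202, 149, 116, 110, 110, 110, 110, 110, 110, 110, 110, 110, 114, 114, 111, 110, 109]
```

```bash
python3 - <<'E'
from h import *
plan([(550,-10,250,3.35),(650,49.8,200,3.504),(650,49.8,110,3.504)])
E
```

```text
off [-0.865, 0.498, -0.643] rot [-0.0, -0.0, -0.034] rows 3
-> wp 550 -10 250 3.35
  off [-0.918, 0.315, 0.417] rot [0.0, 0.0, -0.025] rows 3
-> wp 650 49.8 200 3.504
  off [0.0, -0.0, 0.75] rot [0.0, -0.0, -0.0] rows 2
-> wp 650 49.8 110 3.504
```

>>> {"op": "send_rows", "data": {"offset": [[-0.1,0.1,-0.45],[-0.5,0.3,-0.64],[-0.86,0.5,-0.64],[-0.86,0.5,-0.64]], "delta_rot": [[0,0,-0.01],[0,0,-0.02],[0,0,-0.034],[0,0,-0.034]], "grip": 1}}

```text
time: 29.55
tool_pos: [551.4, -8.4, 248.8]
tcp_rot: [-3.14, -0.002, -2.927]
contact_force: [0.6, -0.3, -0.0]
grip_width: 64.9
finger_force: 0.0
```

>>> {"op": "send_rows", "data": {"offset": [[-0.4,0.14,0],[-0.92,0.31,0.4],[-0.92,0.31,0.4],[-0.92,0.31,0.4],[-0.92,0.31,0.4]], "delta_rot": [[0,0,-0.012],[0,0,-0.025],[0,0,-0.025],[0,0,-0.025],[0,0,-0.025]]}}

```text
time: 30.18
tool_pos: [649.6, 48.5, 204.0]
tcp_rot: [-3.138, 0.0, -2.775]
contact_force: [0.5, -0.2, 0.7]
grip_width: 91.5
finger_force: 0.0
```

```bash
python3 - <<'E'
from h import *
o=get_obs();print(o["tool_pos"],o["tcp_rot"],o["grip_width"])
look("wrist",("small_lid","small_tub"),(28,0),"wd")
f=np.load("pics/wd.npz");g=cv2.cvtColor(f["im"],cv2.COLOR_RGB2GRAY);c={k:f[k] for k in f.files if k!="im"}
print(np.round(proj(c,place(np.array([[-55,-31,56],[55,-31,56],[55,31,56],[-55,31,56]]),(650,49.8,.362),0)),1).tolist())
for v in(190,210,230):print(v,edges(g[v,200:440],200,8))
for u in(300,320,340):print(u,edges(g[120:200,u],120,4))
plan([(650,49.8,110,3.504)])
E
```

```text
[649.61018581  48.54465662 203.95368355] [-3.13826312e+00  2.71591241e-04 -2.77457041e+00] 91.47957703249038
small_lid 0.56 [316.6 213.5] [651.4  48.1]
[[278.7, 150.2], [281.5, 284.7], [355.9, 285.2], [360.9, 150.7]]
190 [(np.float64(256.5), -35), (np.float64(257.5), -15), (np.float64(277.5), -17), (np.float64(334.5), -13), (np.float64(357.5), 15), (np.float64(358.5), 20), (np.float64(426.5), 28), (np.float64(427.5), 26)]
210 [(np.float64(249.5), -38), (np.float64(278.5), -17), (np.float64(302.5), -12), (np.float64(303.5), -16), (np.float64(356.5), 17), (np.float64(357.5), 21), (np.float64(412.5), 14), (np.float64(413.5), 42)]
230 [(np.float64(251.5), -17), (np.float64(252.5), -36), (np.float64(278.5), -16), (np.float64(291.5), -14), (np.float64(318.5), -14), (np.float64(356.5), 20), (np.float64(398.5), 13), (np.float64(399.5), 33)]
300 [(np.float64(145.5), -16), (np.float64(149.5), 24), (np.float64(150.5), -26), (np.float64(151.5), -33)]
320 [(np.float64(145.5), -15), (np.float64(149.5), 21), (np.float64(150.5), -23), (np.float64(151.5), -32)]
340 [(np.float64(145.5), -12), (np.float64(149.5), 17), (np.float64(150.5), -17), (np.float64(151.5), -32)]
  off [-0.002, 0.012, 0.788] rot [-0.001, 0.0, 0.001] rows 2
-> wp 650 49.8 110 3.504
```

>>> {"op": "send_rows", "data": {"offset": [[-0.013,0.01,0.4],[-0.013,0.01,0.8],[-0.013,0.01,0.8],[-0.013,0.01,0.8]], "delta_rot": [[-0.001,0,0.001],[-0.001,0,0.001],[-0.001,0,0.001],[-0.001,0,0.001]]}}

```text
time: 30.82
tool_pos: [652.4, 50.6, 109.4]
tcp_rot: [3.139, 0.003, -2.78]
contact_force: [-0.1, 0.1, -0.5]
grip_width: 91.8
finger_force: 0.0
```

>>> {"op": "send_rows", "data": {"offset": [[0,0,0.3],[0,0,0.55],[0,0,0.75],[0,0,0.75],[0,0,0.75]], "delta_rot": [[0,0,0],[0,0,0],[0,0,0],[0,0,0],[0,0,0]]}}

```text
time: 31.45
tool_pos: [652.9, 51.1, 19.6]
tcp_rot: [3.14, 0.004, -2.78]
contact_force: [0.4, 0.9, 0.9]
grip_width: 91.3
finger_force: 0.0
```

>>> {"op": "send_rows", "data": {"offset": [[0,0,0],[0,0,0],[0,0,0],[0,0,0],[0,0,0]], "delta_rot": [[0,0,0],[0,0,0],[0,0,0],[0,0,0],[0,0,0]], "grip": 0}}

```text
time: 32.08
tool_pos: [651.4, 51.1, 17.2]
tcp_rot: [3.139, 0.0, -2.779]
contact_force: [-0.1, -1.5, 3.7]
grip_width: 63.9
finger_force: 30.0
```

>>> {"op": "send_rows", "data": {"offset": [[0,0,-0.1],[0,0,-0.3],[0,0,-0.6],[0,0,-1],[0,0,-1]], "delta_rot": [[0,0,0],[0,0,0],[0,0,0],[0,0,0],[0,0,0]]}}

```text
time: 32.7
tool_pos: [653.5, 50.9, 141.4]
tcp_rot: [3.141, 0.007, -2.779]
contact_force: [0.1, 0.4, -4.2]
grip_width: 63.4
finger_force: 30.0
```

```bash
python3 - <<'E'
from h import *
o=get_obs();print(o["tool_pos"],o["tcp_rot"],o["grip_width"],o["finger_force"],o["contact_force"])
plan([(620,45,225,3.2),(540,0,265,2.6),(460,-45,265,1.9),(446,-70,265,1.571)])
E
```

```text
[653.53263243  50.93302657 141.39053284] [ 3.1410616   0.00744971 -2.77935841] 63.433159219041215 29.991711974143982 [ 0.12197138  0.40776177 -4.21885909]
  off [0.274, 0.053, -0.699] rot [0.0, 0.001, 0.048] rows 2
-> wp 620 45 225 3.2
  off [0.687, -0.335, -0.333] rot [0.0, -0.0, 0.095] rows 4
-> wp 540 0 265 2.6
  off [0.378, -0.665, -0.0] rot [0.0, -0.0, 0.111] rows 4
-> wp 460 -45 265 1.9
  off [-0.159, -0.178, -0.0] rot [0.0, -0.0, 0.052] rows 2
-> wp 446 -70 265 1.571
```

>>> {"op": "send_rows", "data": {"offset": [[0.1,0.02,-0.35],[0.27,0.05,-0.7],[0.27,0.05,-0.7]], "delta_rot": [[0,0,0.016],[0,0,0.032],[0,0,0.048]]}}

```text
time: 33.08
tool_pos: [619.0, 44.7, 223.5]
tcp_rot: [3.139, 0.003, -3.084]
contact_force: [0.6, -0.1, -4.2]
grip_width: 64.0
finger_force: 30.0
```

>>> {"op": "send_rows", "data": {"offset": [[0.17,-0.08,-0.1],[0.34,-0.17,-0.2],[0.52,-0.25,-0.3],[0.69,-0.33,-0.33]], "delta_rot": [[0,0,0.024],[0,0,0.048],[0,0,0.072],[0,0,0.095]]}}

```text
time: 33.58
tool_pos: [537.6, -0.1, 259.5]
tcp_rot: [3.14, -0.005, 2.6]
contact_force: [-0.5, -1.0, -4.2]
grip_width: 63.7
finger_force: 30.0
```

>>> {"op": "send_rows", "data": {"offset": [[0.09,-0.17,0],[0.19,-0.33,0],[0.28,-0.5,0],[0.38,-0.66,0]], "delta_rot": [[0,0,0.028],[0,0,0.056],[0,0,0.084],[0,0,0.111]]}}

```text
time: 34.08
tool_pos: [457.6, -44.8, 258.9]
tcp_rot: [-3.139, -0.005, 1.902]
contact_force: [0.1, -1.3, -3.2]
grip_width: 64.0
finger_force: 30.0
```

>>> {"op": "send_rows", "data": {"offset": [[-0.08,-0.09,0],[-0.16,-0.18,0],[-0.16,-0.18,0],[-0.16,-0.18,0],[-0.16,-0.18,0]], "delta_rot": [[0,0,0.026],[0,0,0.052],[0,0,0.052],[0,0,0.052],[0,0,0.052]]}}

```text
time: 34.7
tool_pos: [445.2, -69.5, 260.0]
tcp_rot: [-3.14, -0.004, 1.583]
contact_force: [-0.2, 0.5, -4.1]
grip_width: 63.9
finger_force: 30.0
```

```bash
python3 - <<'E'
from h import *
o=get_obs();print(o["tool_pos"],o["tcp_rot"],o["grip_width"],o["finger_force"],o["contact_force"])
plan([(445.5,-70.5,180,1.571),(445.5,-70.5,105,1.571)])
E
```

```text
[445.20945294 -69.52058038 260.00925515] [-3.13963308 -0.00369064  1.58336949] 63.93729736091283 29.991522431373596 [-0.15740646  0.5313328  -4.09775172]
  off [-0.011, 0.004, 0.667] rot [-0.0, -0.001, 0.002] rows 2
-> wp 445.5 -70.5 180 1.571
  off [0.0, -0.0, 0.625] rot [0.0, 0.0, -0.0] rows 2
-> wp 445.5 -70.5 105 1.571
```

>>> {"op": "send_rows", "data": {"offset": [[-0.008,0.003,0.35],[-0.008,0.003,0.67],[-0.008,0.003,0.67],[-0.008,0.003,0.67]], "delta_rot": [[0,-0.0005,0.002],[0,-0.0005,0.002],[0,-0.0005,0.002],[0,-0.0005,0.002]]}}

```text
time: 35.2
tool_pos: [446.3, -70.8, 181.2]
tcp_rot: [3.141, 0.0, 1.569]
contact_force: [0.3, -0.5, -2.2]
grip_width: 64.5
finger_force: 30.0
```

>>> {"op": "send_rows", "data": {"offset": [[0,0,0.25],[0,0,0.45],[0,0,0.57],[0,0,0.57],[0,0,0.57]], "delta_rot": [[0,0,0],[0,0,0],[0,0,0],[0,0,0],[0,0,0]]}}

```text
time: 35.83
tool_pos: [446.4, -71.1, 113.0]
tcp_rot: [3.14, 0.001, 1.569]
contact_force: [-0.0, -1.0, -3.1]
grip_width: 64.0
finger_force: 30.0
```

```bash
python3 - <<'E'
from h import *
p,r=pose();o=get_obs();print(p,o["tcp_rot"],o["contact_force"]);look("wrist",(),(),"we")
f=np.load("pics/we.npz");g=cv2.GaussianBlur(cv2.cvtColor(f["im"],cv2.COLOR_RGB2GRAY),(0,0),.5).astype(int)
c={k:f[k] for k in f.files if k!="im"};zl=p[2]-76;zt=-(50-17.2);zz=-(56-17.2)
tw=lambda P:np.round(proj(c,r.apply(np.array(P,float))+p),1).tolist()
print("big lid end",tw([[89,-59,zl],[89,59,zl],[60,-59,zl],[60,59,zl]]),"small rim",tw([[56,-32,zt],[56,32,zt]]),"small lid",tw([[55,-31,zz],[55,31,zz],[30,-31,zz],[30,31,zz]]))
for u in(240,320,400):print(u,"col",edges(g[60:215,u],60,9))
for v in(125,150):print(v,edges(g[v,150:320],150,5),edges(g[v,320:490],320,5))
for v in(200,220):print(v,edges(g[v,180:320],180,5),edges(g[v,320:460],320,5))
E
```

```text
[446.43023964 -71.05056528 113.0304862 ] [3.14026717e+00 8.36234732e-04 1.56869594e+00] [-0.03081677 -0.97870498 -3.08696912]
big lid end [[189.1, 94.1], [440.6, 94.2], [193.5, 156.2], [436.2, 156.3]] small rim [[213.5, 189.4], [414.7, 189.5]] small lid [[212.2, 196.1], [415.8, 196.3], [217.9, 272.5], [410.2, 272.7]]
240 col [(np.float64(91.5), -26), (np.float64(92.5), -26), (np.float64(93.5), -26), (np.float64(94.5), -13), (np.float64(189.5), 33), (np.float64(190.5), 34), (np.float64(192.5), -30), (np.float64(193.5), -63), (np.float64(194.5), -25)]
320 col [(np.float64(91.5), -30), (np.float64(92.5), -20), (np.float64(93.5), -25), (np.float64(170.5), 24), (np.float64(171.5), -20), (np.float64(189.5), 37), (np.float64(190.5), 31), (np.float64(192.5), -55), (np.float64(193.5), -54)]
400 col [(np.float64(92.5), -32), (np.float64(93.5), -33), (np.float64(173.5), -17), (np.float64(179.5), 16), (np.float64(180.5), 15), (np.float64(189.5), 33), (np.float64(190.5), 31), (np.float64(192.5), -45), (np.float64(193.5), -53)]
125 [(np.float64(175.5), 39), (np.float64(176.5), 26), (np.float64(187
[... 255 characters left out ...]
.5), -23), (np.float64(189.5), -42), (np.float64(190.5), -25)] [(np.float64(409.5), -3), (np.float64(411.5), 3), (np.float64(432.5), 7), (np.float64(433.5), 7), (np.float64(439.5), 2)]
200 [(np.float64(193.5), -7), (np.float64(194.5), -6), (np.float64(214.5), -13), (np.float64(215.5), 5), (np.float64(216.5), 12)] [(np.float64(411.5), -9), (np.float64(412.5), -10), (np.float64(428.5), 17), (np.float64(429.5), 24), (np.float64(430.5), 11)]
220 [(np.float64(195.5), -8), (np.float64(208.5), 11), (np.float64(210.5), -7), (np.float64(215.5), -14), (np.float64(217.5), 14)] [(np.float64(410.5), -11), (np.float64(411.5), -11), (np.float64(426.5), 10), (np.float64(427.5), 23), (np.float64(428.5), 20)]
```

>>> {"op": "send_rows", "data": {"offset": [[0,-0.01,0.04],[0,-0.01,0.08],[0,-0.01,0.12],[0,-0.01,0.15],[0,-0.01,0.15],[0,-0.01,0.15]], "delta_rot": [[0,0,0],[0,0,0],[0,0,0],[0,0,0],[0,0,0],[0,0,0]]}}

```text
time: 36.62
tool_pos: [444.1, -70.7, 93.4]
tcp_rot: [-3.14, -0.0, 1.568]
contact_force: [-1.0, 0.4, -3.4]
grip_width: 63.8
finger_force: 30.0
```

>>> {"op": "send_rows", "data": {"offset": [[0,0,0.007],[0,0,0.012],[0,0,0.012]], "delta_rot": [[0,0,0],[0,0,0],[0,0,0]]}}

```text
time: 37.0
tool_pos: [444.1, -70.7, 93.1]
tcp_rot: [-3.141, 0.0, 1.569]
contact_force: [-3.4, 0.5, 8.4]
grip_width: 63.5
finger_force: 30.0
```

>>> {"op": "send_rows", "data": {"offset": [[0,0.002,-0.01],[0,0.002,-0.01],[0,0.002,-0.01],[0,0.002,-0.01],[0,0.002,-0.01]], "delta_rot": [[0,0,0],[0,0,0],[0,0,0],[0,0,0],[0,0,0]], "grip": 1}}

```text
time: 37.62
tool_pos: [444.3, -70.7, 93.2]
tcp_rot: [-3.14, -0.0, 1.568]
contact_force: [0.3, -0.4, -0.3]
grip_width: 91.5
finger_force: 0.0
```

>>> {"op": "send_rows", "data": {"offset": [[0,0,-0.1],[0,0,-0.4],[0,0,-0.8],[0,0,-1]], "delta_rot": [[0,0,0],[0,0,0],[0,0,0],[0,0,0]]}}

```text
time: 38.12
tool_pos: [445.3, -71.0, 216.6]
tcp_rot: [3.139, 0.001, 1.569]
contact_force: [-0.0, -0.0, -0.2]
grip_width: 91.9
finger_force: 0.0
```

>>> {"op": "send_rows", "data": {"offset": [[-0.2,0,-0.4],[-0.5,0,-0.8],[-0.8,0,-1],[-0.8,0,-1],[-0.8,0,-1],[-0.8,0,-1]], "delta_rot": [[0,0,0],[0,0,0],[0,0,0],[0,0,0],[0,0,0],[0,0,0]]}}

```text
time: 38.88
tool_pos: [444.0, -165.6, 332.6]
tcp_rot: [-3.139, -0.001, 1.57]
contact_force: [-1.2, 0.2, -0.2]
grip_width: 91.8
finger_force: 0.0
```

```bash
python3 - <<'E'
from h import *
p,r=pose();o=get_obs();print(o["time"],p,o["tcp_rot"],o["grip_width"]);look("wrist",("small_tub","large_tub","small_lid","large_lid"),(76,0,104,44),"wf")
f=np.load("pics/wf.npz");g=cv2.GaussianBlur(cv2.cvtColor(f["im"],cv2.COLOR_RGB2GRAY),(0,0),.5).astype(int);c={k:f[k] for k in f.files if k!="im"}
x=(445,-70.5,1.571)
for n,a,b,z in(("large lid",178,118,76),("small rim",112,64,126),("small lid",110,62,132)):
    print(n,np.round(proj(c,place(np.array([[-a,-b,2*z],[a,-b,2*z],[a,b,2*z],[-a,b,2*z]])/2,x,0)),1).tolist())
u0,v0=proj(c,[[445,-70.5,132]])[0].astype(int)
for dv in(-40,20):print(v0+dv,edges(g[v0+dv,180:460],180,14))
for du in(-10,30):print(u0+du,edges(g[:300,u0+du],0,14))
E
```

```text
38.875 [ 444.03137859 -165.61940992  332.59924689] [-3.13866101e+00 -1.16881284e-03  1.56958368e+00] 91.76800123683489
small_lid 0.9 [316.5  99. ] [444.3 -71.4]
large lid [[373.5, 188.0], [379.3, 3.6], [255.2, 3.8], [261.0, 188.0]]
small rim [[352.6, 161.4], [355.2, 28.7], [279.3, 28.8], [281.9, 161.4]]
small lid [[352.0, 161.0], [354.6, 28.4], [279.8, 28.5], [282.4, 161.0]]
56 [(np.float64(241.5), 17), (np.float64(242.5), 24), (np.float64(243.5), 11), (np.float64(255.5), -22), (np.float64(256.5), -42), (np.float64(257.5), -12), (np.float64(351.5), -14), (np.float64(352.5), -9), (np.float64(353.5), 9), (np.float64(354.5), -9), (np.float64(377.5), 24), (np.float64(438.5), 19), (np.float64(439.5), 35), (np.float64(440.5), 9)]
116 [(np.float64(258.5), -10), (np.float64(259.5), -7), (np.float64(268.5), -10), (np.float64(269.5), 10), (np.float64(279.5), 15), (np.float64(280.5), 27), (np.float64(281.5), -28), (np.float64(282.5), -13), (np.float64(350.5), -11), (np.float64(352.5), -8), (np.float64(353.5), -4), (np.float64(374.5), 7), (np.float64(375.5), 20), (np.float64(376.5), 13)]
307 [(np.float64(2.5), -9), (np.float64(3.5), -37), (np.float64(4.5), -27), (np.float64(5.5), -6), (np.float64(80.5), -7), (np.float64(107.5), -7), (np.float64(108.5), -10), (np.float64(109.5), -9), (np.float64(111.5), 18), (np.float64(160.5), 18), (np.float64(162.5), -5), (np.float64(187.5), 17), (np.float64(188.5), 53), (np.float64(189.5), 11)]
347 [(np.float64(1.5), 30), (np.float64(2.5), 15), (np.float64(3.5), -27), (np.float64(4.5), -28), (np.float64(85.5), -17), (np.float64(86.5), -8), (np.float64(114.5), 17), (np.float64(161.5), -13), (np.float64(162.5), -11), (np.float64(167.5), 16), (np.float64(188.5), 10), (np.float64(190.5), 14), (np.float64(191.5), 42), (np.float64(192.5), 10)]
```

```bash
python3 -c "
from plant import ticket; print(ticket.close_job())"
```

```text
the job is handed in; nothing more can be done
None
```

I closed both tubs with their lids pressed home, stacked the closed small tub in the middle of the closed large one, and handed the job in at about 39 s; I touched neither the tins nor the shaker.

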